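# Line up the gearbox shaft and nip up the coupling setscrew

### The job

Turn the gearbox by the tongue on its input until the flat on the output shaft faces straight up under the proud setscrew of the sleeve coupling. Then take the larger T-handle hex key from the rack, seat it fully in that setscrew and nip the screw up clockwise onto the flat, to about 0.45 N m and never beyond 0.65 N m. Draw the key out, stand it back in the rack, and leave the smaller key and everything else on the bench where it is.

Things in the scene. Friction and masses are not known exactly. Their poses are not given: they have to be found in the camera images.
- drive: Fixed to the bench: blue right-angle gearbox, motor taken off its top, its level 50 mm output shaft running into a black sleeve coupling (90 mm diameter, held still). Origin: on the bench under the setscrew. y runs along the shaft from sleeve to gearbox, z up. Shaft axis 95 mm, sleeve top 140 mm, gearbox top 180 mm over the bench; vertical input axis at y +143 mm; gearbox x +-75, y 68..218.
- tongue (a point): Steel coupling half on the gearbox: disc 72 mm across with a straight upright tongue 16 mm thick (point x), 62 mm long (point y), 30 mm high. Site: on the input axis, 15 mm below the tongue's top (236 mm over the bench). Drag 0.2 N m, stays where left. Geared 1:1 to the shaft: flat up = tongue lies along the output shaft (drive y); it starts 0.5 to 1.6 rad counter-clockwise of that, seen from above.
- output_shaft: The gearbox's level output shaft, 50 mm diameter, with a flat. Origin on its axis under the setscrew; y along the shaft towards the gearbox, z square out of the flat: z straight up = flat faces the setscrew. Turning the tongue counter-clockwise (from above) turns it about +y by the same angle.
- shaft_flat (a point): Bright machined flat on the dark output shaft, 0.7 mm deep and 11.7 mm wide, seen in the 38 mm gap between gearbox and sleeve; it runs on under the setscrew. Site: middle of the visible flat; z is its outward normal, y the shaft axis.
- socket (a point): Setscrew, 24 mm diameter, upright, 14 mm proud of the sleeve's top at the end near the gearbox (the sleeve's other screw, 50 mm further off, is already flush). Site: centre of its top face, 154 mm over the bench. Hexagon socket open upward, 12.8 mm across flats, 11 mm deep; point x is square to one of its six flats. The key has about 0.1 rad of turning play in it either way.
- screw_point: The setscrew's point, out of sight inside the sleeve. Turned clockwise it comes down clear of the shaft at first: with the flat up it lands after 1.8 to 2.5 rad of turning (differs each time) and is tight some 0.1 to 0.3 rad later; on the round it jams within 0.7 rad and cannot hold. Thread drag 0.2 N m; once the point bears, the moment at the screw climbs by about 1.8 N m per rad. Stays as left.
- key12: The larger T-handle hex key, the one that fits, 200 g, 143 mm high: straight steel hexagon shank 12 mm across flats, black handle bar across its top, 100 mm long, 16 mm thick, 26 mm high. Stands upright in one of the rack's two holes. Origin: centre of the tip; z up the shank, x along the handle bar and square to one of the hexagon's flats.
- key12_tip (a point): Lower end of the larger key, on its axis. The lowest 3 mm are tapered; the hexagon is full from there up.
- key12_grip (a point): Centre of the larger key's handle bar, 130 mm above its tip; axes as the key's.
- key8: The smaller T-handle hex key, to be left alone: shank 8 mm across flats, handle bar 80 x 14 x 22 mm, 124 mm high, in the other hole. Too small to turn the setscrew. Origin and axes as the larger key's.
- rack: Dark wooden block, 150 x 55 x 60 mm, fixed to the bench, with two upright square holes 15.4 mm wide (mouth widened by 2 mm), 50 mm deep, at x = -45 and +45 mm of its frame. Origin: centre of its underside. A key in its hole has its tip 10 mm above the bench.
- rack_hole0 (a point): Centre of the mouth of the rack's hole at x = -45 mm, 60 mm above the bench.
- rack_hole1 (a point): Centre of the mouth of the rack's hole at x = +45 mm, 60 mm above the bench.
- guide_block: Bystander: dark steel block with a hole, 95 x 52 x 36 mm, lying on the bench.
- bearing: Bystander: steel bearing ring, 72 mm diameter, 17 mm thick, lying flat.
- carton: Bystander: small closed carton, 110 x 70 x 45 mm.
- grease: Bystander: grease can, 74 mm diameter, 110 mm high.
- stud: Bystander: hexagon-head bolt standing on its head, 35 mm wide, 73 mm high.
- spanner: Bystander: spanner, 200 mm long, lying flat.
Mind the look-alikes: they are no part of the job. Leave any green or white look-alike of the key12 alone.

How it is judged:
By the outcome, as a careful person would: the job done as asked, in the order asked, and still so for the second after the job is handed in, with the robot touching nothing.
It also fails if it takes over 72 s, if anything falls off the work surface, if the arm or the gripper's body presses on something with over 40 N, if the wrist force passes 120 N, or if a joint passes its speed limit or range.

### The arm

A 6-joint arm with a two-finger parallel gripper is mounted at the origin on the work surface. World frame = base frame: x ahead of the robot, y to its left, z up, the work surface at z = 0. Lengths are in m, angles in rad, forces in N, time in s.
With the tool pointing down it reaches from about 0.3 to 0.775 m from the base axis. Payload 14.6 kg.
Tool frame: the origin (TCP) lies at the very end of the fingers, on their centre line; the grasp point (between the pads) lies manip.grip_depth behind it (manip.grip_depth is the distance from the TCP to the grasp point, in m); z points along the fingers, y is the direction in which the jaws open and shut (so a half turn about z gives the same grasp; the last joint's range is limited). The gripper opens to 85 mm and grips with 20 to 120 N. Pads are 22 mm wide; open, the fingers measure 114 mm over their backs; the gripper's body (76 mm by 85 mm) begins 54 mm behind the grasp point. The pads swing forward as they close: fully open they stand 13 mm farther back than shut.
Start: joints at [-1.289, 0.3, 1.521, -0, 1.321, -0.067], TCP at [0.188, -0.517, 0.201] pointing down, gripper open.
Joint ranges: [-3.03, 3.03], [-0.79, 2.21], [0.23, 2.52], [-1.04, 4.18], [0, 3.07], [-2.55, 2.55]. Speed limits (rad/s): [2.22, 2.22, 2.57, 3.14, 3.14, 3.14].

### API

Orientations are given as a 3x3 rotation matrix whose columns are the frame's x, y, z axes.
In Python, from plant import get_obs, viewer, manip gives the robot as it stands.
- The arm moves only by the tool servo_tool, never from a script. Its argument "plan" is a list of rows, each an object of numbers: "hand": the opening, from 0 (shut) to 1 (fully open); "x", "y", "z": the shift along the tool's x, y, z in cm; "wx", "wy", "wz": the turn, a rotation vector about the tool's x, y, z in rad. A call has exactly 8 rows; each row shifts and turns the commanded pose from where the row before left it, along the tool's axes as they then stand; what a row does not reach is not made up. A row lasts 1/8 s, in which the tool goes at most 62.5 mm and 10.7 degrees, less where a joint would pass 70% of its speed; a pose out of reach is approached as far as the arm can. A call is refused whole if a number of a shift passes 6.25 or a number of a turn 0.188, either way. A call with a gripper value outside its range is refused whole. The fingers move at their own pace and stop on an object; "newtons" is the grip in N (left out, the last holds). Time passes only in rows, so rows that do not move let the fingers close, or fill a call up. It gives the time, the measured TCP pose, the force and the opening at its end, in the units of the state.
- get_obs(): the state, without advancing time (a new reading comes with each control period).
- viewer.snapshot(name): name is "side" or "top"; returns the picture (400x640x3 uint8, red, green, blue); there is no depth.
- viewer.get_calibration(name): a dict with "fx", "fy", "cx", "cy" (pixels), "cam_to_world" (4x4, takes a point from camera to world coordinates). Camera axes: x right, y up, looking along -z (the intrinsics and any distortion apply to the point x, -y, -z); pixel columns grow to the right and rows downward; lengths in m; the calibration is good to about 2 mm. A picture is of the moment at which its call begins. get_calibration takes no time and is no camera call.
- manip.hand_in(): hands the job in, once; it reports no verdict.
The state is a dict: "t": time; "q": joint angles; "joint_velocities": joint speeds; "joint_efforts": joint torques, N m; "position": TCP position; "tcp_rot": TCP orientation; "wrist_force": force on the tool from outside, world axes, zero at the start; "moment": the same for the moment, N m; "grip_width": opening from 0.0 (shut) to 1.0 (fully open).
Only numpy, scipy, OpenCV 4.12 (cv2) and the standard library are available. Lean on these libraries where they do the work, as an engineer would, in place of code of your own. Each camera call takes 0.05 s, during which the arm holds its last target.

## Working session

There is one attempt and no reset: what is moved stays moved. The work goes in short steps, Python scripts to look and compute and a tool call to move; the robot and the scene stay as the last step left them, time stands still between calls to the robot, and variables do not carry over. Pictures are saved under pics/ and viewed, and the job is handed in when it is done.

Besides the shell and the picture viewer there is one more tool, called after "Emit:" as name(argument=value, ...), one argument or row to a line, values as JSON. servo_tool: Moves the arm, as the interface text tells. Its arguments: {"type":"object","properties":{"plan":{"type":"array","items":{"type":"object","properties":{"hand":{"type":"number"},"x":{"type":"number"},"y":{"type":"number"},"z":{"type":"number"},"wx":{"type":"number"},"wy":{"type":"number"},"wz":{"type":"number"}}}},"newtons":{"type":"number"}},"required":["plan"]}

```bash
ls; mkdir -p pics; python3 - <<'E'
from plant import get_obs, viewer, manip
import cv2,numpy as np
for n in("side","top"):
    im=viewer.snapshot(n); cv2.imwrite(f"pics/{n}0.png",im[:,:,::-1]); print(n,viewer.get_calibration(n))
o=get_obs(); print(o['t'],o['position'],o['tcp_rot'],manip.grip_depth,o['grip_width'],o['wrist_force'],o['moment'])
E
```

```text
pics
side {'fx': 474.44985711487163, 'fy': 474.44985711487163, 'cx': 316.25316166528694, 'cy': 203.64863775014803, 'cam_to_world': array([[ 0.70298289,  0.35639872, -0.61546325, -0.52340992],
       [-0.71118312,  0.34521119, -0.61241146, -0.96300677],
       [-0.00579786,  0.86822186,  0.49614231,  0.915983  ],
       [ 0.        ,  0.        ,  0.        ,  1.        ]])}
top {'fx': 468.8686633706143, 'fy': 468.8686633706143, 'cx': 319.1184777684851, 'cy': 201.01181138653257, 'cam_to_world': array([[ 2.01411390e-02,  9.81389182e-01, -1.90970175e-01,
         1.01729148e-01],
       [-9.99796808e-01,  1.96130407e-02, -4.65528497e-03,
        -5.04393901e-02],
       [-8.23140495e-04,  1.91025135e-01,  9.81584800e-01,
         1.72664194e+00],
       [ 0.00000000e+00,  0.00000000e+00,  0.00000000e+00,
         1.00000000e+00]])}
0.1 [ 0.18789607 -0.51666274  0.20049018] [[ 9.39788344e-01  3.41756928e-01 -2.64186507e-04]
 [ 3.41757020e-01 -9.39787842e-01  9.75150748e-04]
 [ 8.49852567e-05 -1.00672290e-03 -9.99999490e-01]] 0.0187 0.997704008218586 [-0.65234066 -0.1716262   0.53093282] [-0.01662625  0.00850919  0.02757911]
```

View pics/side0.png

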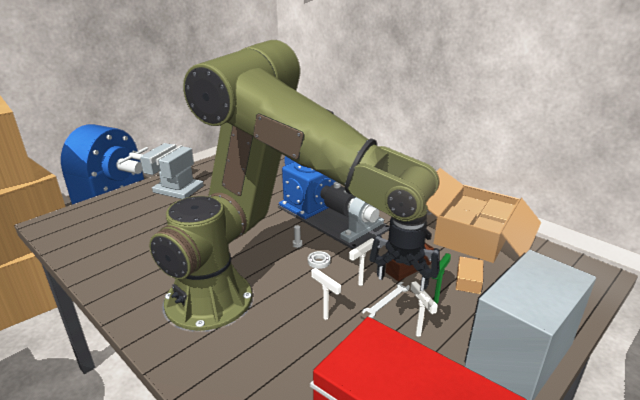

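View pics/top0.png

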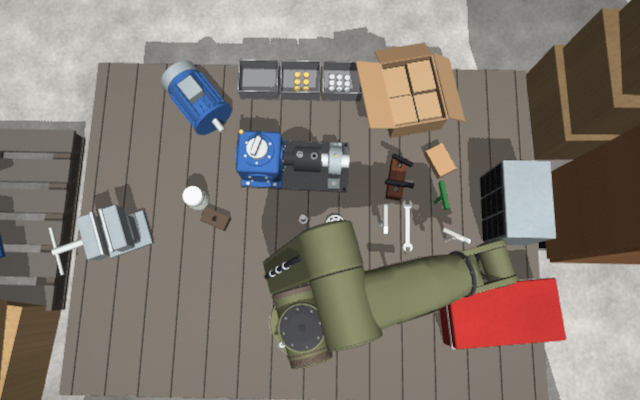

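The top view shows the gearbox at (260,155), the sleeve at (305,156) and the rack with two black keys at (397,178). Look-alikes are a green key at (444,193) and white keys at about (385,217) and (456,236), plus one more in the side view.

```bash
python3 - <<'E'
import cv2
t=cv2.imread("pics/top0.png")
cv2.imwrite("pics/t_drive.png",cv2.resize(t[120:200,230:360],None,fx=6,fy=6,interpolation=cv2.INTER_CUBIC))
cv2.imwrite("pics/t_rack.png",cv2.resize(t[140:215,365:465],None,fx=8,fy=8,interpolation=cv2.INTER_CUBIC))
s=cv2.imread("pics/side0.png")
cv2.imwrite("pics/s_drive.png",cv2.resize(s[140:270,270:400],None,fx=4.5,fy=4.5,interpolation=cv2.INTER_CUBIC))
E
```

```text
(no output)
```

View pics/t_drive.png

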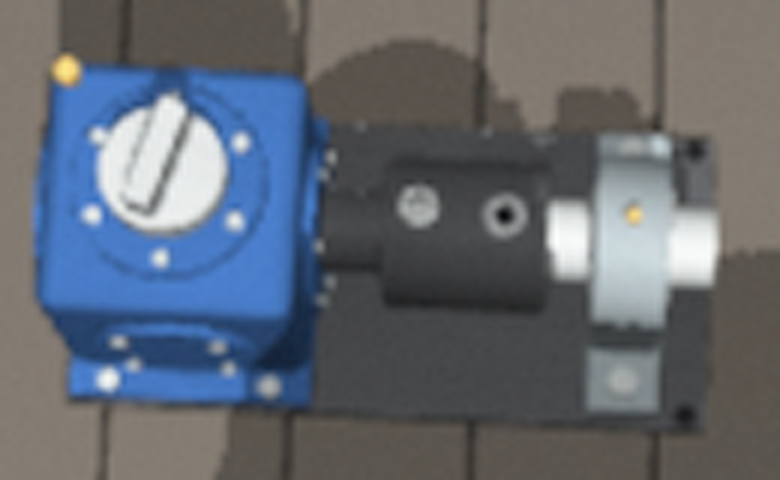

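View pics/t_rack.png

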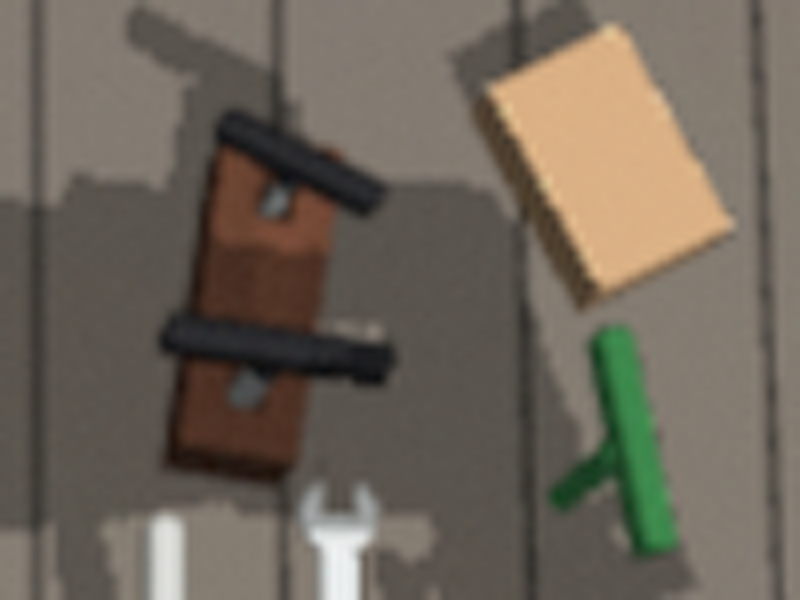

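View pics/s_drive.png

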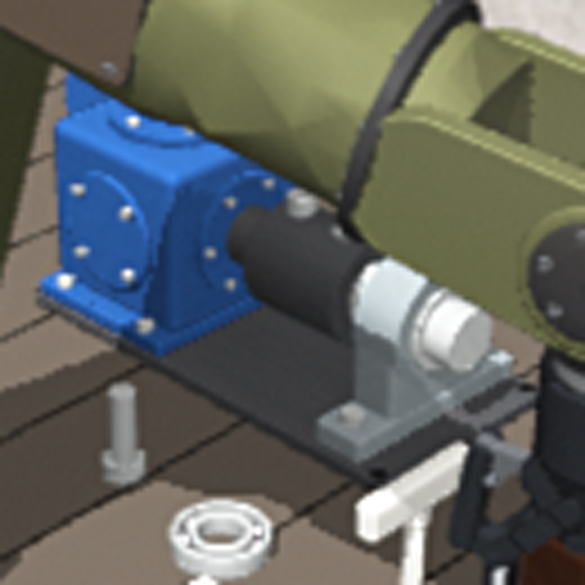

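```bash
cat > h.py <<'E'
import numpy as np,cv2
from plant import get_obs, viewer, manip
def ray(n,u,v):
    c=viewer.get_calibration(n);M=np.array(c['cam_to_world'])
    d=M[:3,:3]@np.array([(u-c['cx'])/c['fx'],-(v-c['cy'])/c['fy'],-1.]);return M[:3,3],d/np.linalg.norm(d)
def onz(n,u,v,z):
    o,d=ray(n,u,v);return o+d*(z-o[2])/d[2]
def tri(a,b):
    A=np.zeros((3,3));B=np.zeros(3);rs=[ray(*a),ray(*b)]
    for o,d in rs:
        P=np.eye(3)-np.outer(d,d);A+=P;B+=P@o
    p=np.linalg.solve(A,B);return p,[np.linalg.norm((np.eye(3)-np.outer(d,d))@(p-o)) for o,d in rs]
def proj(n,p):
    c=viewer.get_calibration(n);M=np.array(c['cam_to_world']);q=M[:3,:3].T@(np.asarray(p)-M[:3,3])
    return np.array([c['cx']+c['fx']*q[0]/-q[2],c['cy']-c['fy']*q[1]/-q[2]])
def crop(n,name,x0,y0,x1,y1,f,im=None):
    if im is None: im=viewer.snapshot(n)[:,:,::-1]
    cv2.imwrite(name,cv2.resize(im[y0:y1,x0:x1],None,fx=f,fy=f,interpolation=cv2.INTER_CUBIC));return im
E
python3 - <<'E'
from h import *
def z(u,v,f,x0,y0): return (u+.5)/f-.5+x0,(v+.5)/f-.5+y0
d=lambda u,v:z(u,v,6,230,120)
r=lambda u,v:z(u,v,8,365,140)
print("screw",onz("top",*d(418,205),.154))
print("screw2",onz("top",*d(505,214),.14))
print("disc c @.206,.221",onz("top",*d(163,168),.206),onz("top",*d(163,168),.221))
for h in(.236,.251):
  a=onz("top",*d(132,205),h);b=onz("top",*d(178,98),h);print("tongue",h,a,b,(a+b)/2,np.linalg.norm(a-b))
for nm,p,q,h in(("low",(165,332),(392,365),.153),("up",(222,118),(380,203),.134)):
  a=onz("top",*r(*p),h);b=onz("top",*r(*q),h);print(nm,a,b,(a+b)/2,np.linalg.norm(a-b),np.arctan2(*(a-b)[[1,0]]))
for p in((195,150),(335,155),(170,460),(295,470)): print(onz("top",*r(*p),.06))
E
```

```text
screw [0.574097   0.02963787 0.154     ]
screw2 [ 0.57384012 -0.02075231  0.14      ]
disc c @.206,.221 [0.57726813 0.17120192 0.206     ] [0.57257729 0.1690156  0.221     ]
tongue 0.236 [0.54633382 0.18293205 0.236     ] [0.60848979 0.16035022 0.236     ] [0.5774118  0.17164114 0.236     ] 0.0661309567103019
tongue 0.251 [0.54185986 0.18058369 0.251     ] [0.60339037 0.15822909 0.251     ] [0.57262511 0.16940639 0.251     ] 0.06546549552454577
low [ 0.48248506 -0.26928312  0.153     ] [ 0.46984527 -0.36679859  0.153     ] [ 0.47616516 -0.31804085  0.153     ] 0.09833122928583353 1.441896649801413
up [ 0.58457509 -0.29771372  0.134     ] [ 0.54716778 -0.36668795  0.134     ] [ 0.56587143 -0.33220084  0.134     ] 0.07846496386479682 1.0738550735397927
[ 0.59143828 -0.29661821  0.06      ]
[ 0.59033198 -0.36106614  0.06      ]
[ 0.44540143 -0.28407906  0.06      ]
[ 0.44190739 -0.34066631  0.06      ]
```

```bash
cat >> h.py <<'E'
from scipy.spatial.transform import Rotation as Ro
def rnd(x,n): return round(float(x),n)+0.0
def plan(ways,R0=None,p0=None):
    # ways: list of (pos, yaw of tool x (rad, unwrapped delta world), rows); keeps tool upright
    o=get_obs();R=np.array(o['tcp_rot']) if R0 is None else R0;p=np.array(o['position']) if p0 is None else p0
    out=[]
    for tgt,dyaw,n in ways:
        tgt=np.asarray(tgt,float)
        yaw=np.arctan2(R[1,0],R[0,0])+dyaw
        Rt=np.array([[np.cos(yaw),np.sin(yaw),0],[np.sin(yaw),-np.cos(yaw),0],[0,0,-1.]])
        for k in range(n):
            s=R.T@((tgt-p)/(n-k))*100
            w=np.array([0,0,-dyaw/n])
            if k==n-1: w=Ro.from_matrix(R.T@Rt).as_rotvec()
            s=np.round(s,2);w=np.round(w,3)
            p=p+R@s/100;R=R@Ro.from_rotvec(w).as_matrix()
            d=dict(zip(("x","y","z","wx","wy","wz"),[*map(float,s),*map(float,w)]));out.append({a:b+0. for a,b in d.items() if b})
    for i,r in enumerate(out):print(i,r)
    print("end",p.round(4),"yaw",np.arctan2(R[1,0],R[0,0]))
    return p,R
E
python3 - <<'E'
from h import *
plan([([.25,-.45,.36],.5,4),([.575,.172,.36],1.94,12)])
E
```

```text
0 {'x': 2.03, 'y': -1.04, 'z': -3.99, 'wz': -0.125}
1 {'x': 2.14, 'y': -0.78, 'z': -3.99, 'wz': -0.125}
2 {'x': 2.22, 'y': -0.5, 'z': -3.98, 'wz': -0.125}
3 {'x': 2.27, 'y': -0.23, 'z': -3.99, 'wx': -0.001, 'wy': -0.001, 'wz': -0.125}
4 {'x': 5.68, 'y': -1.39, 'wz': -0.162}
5 {'x': 5.83, 'y': -0.46, 'wz': -0.162}
6 {'x': 5.83, 'y': 0.49, 'wz': -0.162}
7 {'x': 5.67, 'y': 1.42, 'wz': -0.162}
8 {'x': 5.37, 'y': 2.32, 'wz': -0.162}
9 {'x': 4.93, 'y': 3.15, 'wz': -0.162}
10 {'x': 4.35, 'y': 3.91, 'z': -0.01, 'wz': -0.162}
11 {'x': 3.67, 'y': 4.56, 'wz': -0.162}
12 {'x': 2.88, 'y': 5.09, 'z': -0.01, 'wz': -0.162}
13 {'x': 2.02, 'y': 5.49, 'wz': -0.162}
14 {'x': 1.11, 'y': 5.74, 'z': -0.01, 'wz': -0.162}
15 {'x': 0.18, 'y': 5.84, 'wx': -0.001, 'wz': -0.158}
end [0.575 0.172 0.36 ] yaw 2.7887860949918872
```

Emit:
servo_tool(
  plan=[
    {"x": 2.03, "y": -1.04, "z": -4, "wz": -0.125, "hand": 1},
    {"x": 2.14, "y": -0.78, "z": -4, "wz": -0.125},
    {"x": 2.22, "y": -0.5, "z": -4, "wz": -0.125},
    {"x": 2.27, "y": -0.23, "z": -4, "wz": -0.125},
    {"x": 5.7, "y": -1.4, "wz": -0.162},
    {"x": 5.8, "y": -0.5, "wz": -0.162},
    {"x": 5.8, "y": 0.5, "wz": -0.162},
    {"x": 5.7, "y": 1.4, "wz": -0.162},
  ],
)

```text
schema error: expected keys hand, x, y, z, wx, wy, wz
```

Emit:
servo_tool(
  plan=[
    {"x": 5.4, "y": 2.3, "wz": -0.162},
    {"x": 4.9, "y": 3.15, "wz": -0.162},
    {"x": 4.35, "y": 3.9, "wz": -0.162},
    {"x": 3.7, "y": 4.6, "wz": -0.162},
    {"x": 2.9, "y": 5.1, "wz": -0.162},
    {"x": 2.0, "y": 5.5, "wz": -0.162},
    {"x": 1.1, "y": 5.7, "wz": -0.162},
    {"x": 0.2, "y": 5.8, "wz": -0.162},
  ],
)

```text
schema error: expected keys hand, x, y, z, wx, wy, wz
```

```bash
python3 - <<'E'
from h import *
for n in("side","top"):
    im=viewer.snapshot(n); cv2.imwrite(f"pics/{n}1.png",im[:,:,::-1])
o=get_obs();print(o['t'],o['position'],o['tcp_rot'],o['q'])
E
```

```text
0.2 [ 0.18792819 -0.51672168  0.20066581] [[ 9.39782552e-01  3.41772895e-01 -2.09505353e-04]
 [ 3.41772958e-01 -9.39782323e-01  6.55999019e-04]
 [ 2.73132564e-05 -6.88099696e-04 -9.99999763e-01]] [-1.28858048e+00  3.00219884e-01  1.52132896e+00 -1.91268124e-05
  1.32073220e+00 -6.65822412e-02]
```

View pics/side1.png

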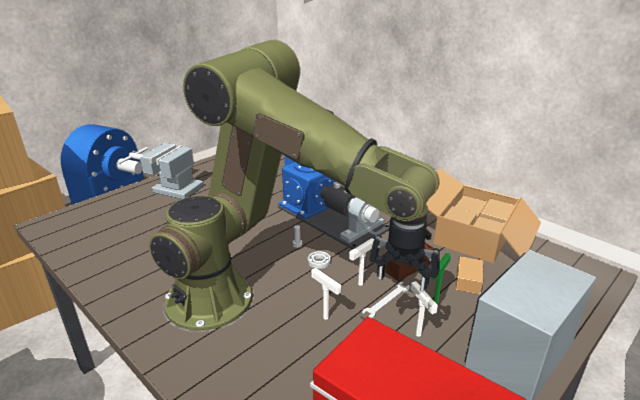

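View pics/top1.png

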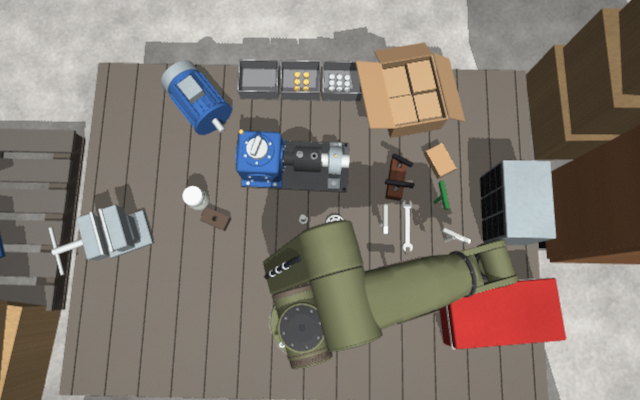

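Both calls were refused because every key is required, so nothing moved. I'll resend with all keys.

Emit:
servo_tool(
  plan=[
    {"hand": 1, "x": 2.0, "y": -1.0, "z": -4, "wx": 0, "wy": 0, "wz": -0.125},
    {"hand": 1, "x": 2.1, "y": -0.8, "z": -4, "wx": 0, "wy": 0, "wz": -0.125},
    {"hand": 1, "x": 2.2, "y": -0.5, "z": -4, "wx": 0, "wy": 0, "wz": -0.125},
    {"hand": 1, "x": 2.3, "y": -0.2, "z": -4, "wx": 0, "wy": 0, "wz": -0.125},
    {"hand": 1, "x": 5.7, "y": -1.4, "z": 0, "wx": 0, "wy": 0, "wz": -0.162},
    {"hand": 1, "x": 5.8, "y": -0.5, "z": 0, "wx": 0, "wy": 0, "wz": -0.162},
    {"hand": 1, "x": 5.8, "y": 0.5, "z": 0, "wx": 0, "wy": 0, "wz": -0.162},
    {"hand": 1, "x": 5.7, "y": 1.4, "z": 0, "wx": 0, "wy": 0, "wz": -0.162},
  ],
)

```text
t: 1.2
position: [0.3578, -0.2414, 0.361]
tcp_rot: [[0.069, 0.998, 0.0], [0.998, -0.069, -0.0], [-0.0, 0.0, -1.0]]
wrist_force: [0.2, -0.5, 1.0]
grip_width: 1.001
```

```bash
python3 - <<'E'
from h import *
for n in("side",):
    im=viewer.snapshot(n); cv2.imwrite(f"pics/{n}2.png",im[:,:,::-1])
plan([([.575,.172,.36],2.79-1.49,8)])
o=get_obs();print(o['t'],o['position'],o['tcp_rot'],o['q'])
E
```

```text
0 {'x': 5.25, 'y': 2.39, 'z': 0.03, 'wz': -0.162}
1 {'x': 4.8, 'y': 3.21, 'z': 0.03, 'wz': -0.162}
2 {'x': 4.22, 'y': 3.94, 'z': 0.03, 'wz': -0.162}
3 {'x': 3.53, 'y': 4.57, 'z': 0.02, 'wz': -0.162}
4 {'x': 2.74, 'y': 5.08, 'z': 0.03, 'wz': -0.162}
5 {'x': 1.89, 'y': 5.46, 'z': 0.02, 'wz': -0.162}
6 {'x': 0.99, 'y': 5.69, 'z': 0.03, 'wz': -0.162}
7 {'x': 0.05, 'y': 5.77, 'z': 0.02, 'wx': 0.001, 'wy': 0.001, 'wz': -0.166}
end [0.575 0.172 0.36 ] yaw 2.814013599174414
1.25 [ 0.36003274 -0.23678644  0.36141677] [[ 5.67515797e-02  9.98387021e-01  1.61686264e-03]
 [ 9.98387828e-01 -5.67531006e-02  9.10799744e-04]
 [ 1.00109261e-03  1.56256666e-03 -9.99998278e-01]] [-0.66789243 -0.04754033  1.54589723  0.0017209   1.64253029 -0.61098559]
```

View pics/side2.png

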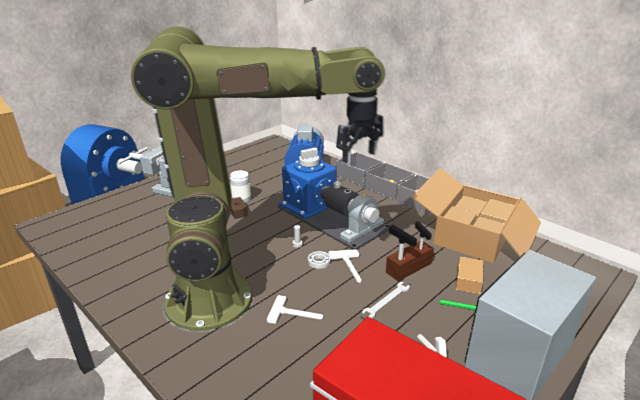

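```bash
python3 - <<'E'
from h import *
s=cv2.imread("pics/side2.png")
crop(0,"pics/s2_drive.png",275,140,385,230,7,s)
crop(0,"pics/s2_rack.png",375,210,445,285,8,s)
E
```

```text
(no output)
```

View pics/s2_drive.png

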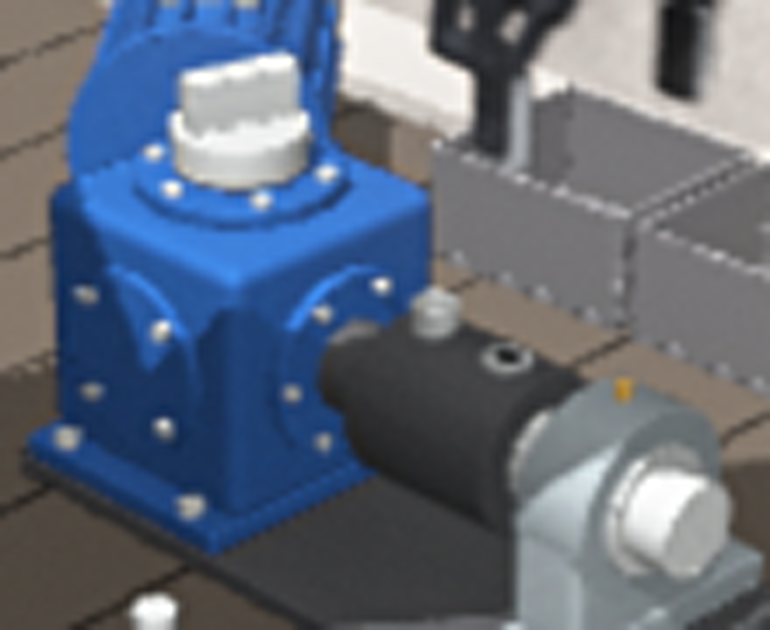

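View pics/s2_rack.png

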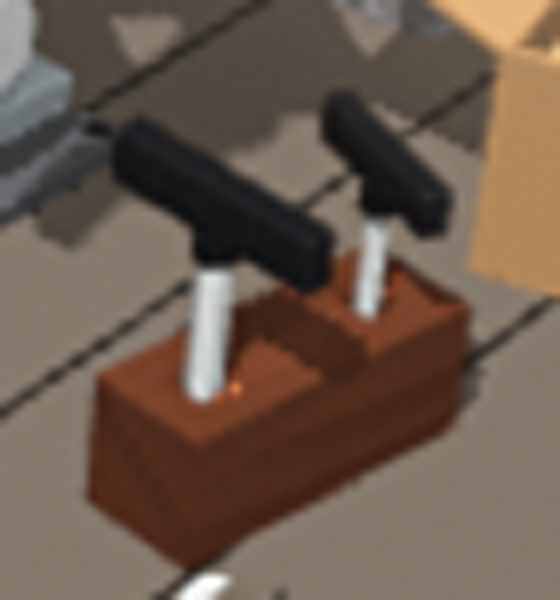

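```bash
python3 - <<'E'
from h import *
z=lambda u,v,f,x0,y0: ((u+.5)/f-.5+x0,(v+.5)/f-.5+y0)
d=lambda u,v:z(u,v,6,230,120); r=lambda u,v:z(u,v,8,365,140)
S=lambda u,v:z(u,v,7,275,140); K=lambda u,v:z(u,v,8,375,210)
T=lambda a,b:tri(("top",*a),("side",*b))
print("tongue",T(d(155,151),S(240,70)))
print("tongue end far", T(d(178,98),S(297,62)), "near",T(d(132,205),S(183,80)))
print("screw",T(d(418,205),S(437,300)))
print("screw2",T(d(505,214),S(508,356)))
print("disc c", T(d(163,168),S(241,125)))
# key12 bar top ends
print("k12 mid", T(r(278,348),K(225,190)))
print("k12 ends", T(r(165,332),K(125,125)),T(r(392,365),K(325,240)))
print("k8 mid", T(r(301,160),K(388,145)))
# predicted
for h in(.236,.251): print(proj("side",[.575,.172,h]),S(240,70))
E
```

```text
tongue (array([0.57825416, 0.17073258, 0.23710063]), [np.float64(0.001284329052064461), np.float64(0.0012843290520644494)])
tongue end far (array([0.6095047 , 0.1598749 , 0.23520211]), [np.float64(0.0009346675892888748), np.float64(0.0009346675892889155)]) near (array([0.54723919, 0.18149897, 0.23789037]), [np.float64(0.0018414174430125619), np.float64(0.0018414174430125105)])
screw (array([0.57460823, 0.02854692, 0.15618863]), [np.float64(0.0014973649846769278), np.float64(0.0014973649846768693)])
screw2 (array([ 0.57331172, -0.02130269,  0.14366072]), [np.float64(0.0007237975622017644), np.float64(0.0007237975622016058)])
disc c (array([0.57812801, 0.17038039, 0.20638143]), [np.float64(0.0012294722220737803), np.float64(0.0012294722220738967)])
k12 mid (array([ 0.47881184, -0.32002503,  0.14825683]), [np.float64(0.0018035729209690658), np.float64(0.0018035729209690211)])
k12 ends (array([ 0.48385861, -0.27058528,  0.15237856]), [np.float64(0.0016654031954067895), np.float64(0.0016654031954067567)]) (array([ 0.47127343, -0.36830887,  0.15258156]), [np.float64(0.0018647112725793445), np.float64(0.0018647112725793703)])
k8 mid (array([ 0.56743057, -0.33363209,  0.133188  ]), [np.float64(0.0015751975431549724), np.float64(0.0015751975431548904)])
[307.61892285 150.07651362] (308.85714285714283, 149.57142857142858)
[307.55689105 146.20971747] (308.85714285714283, 149.57142857142858)
```

Tongue top triangulates to 0.236 m, with the axis at about (0.578, 0.171). Screw is at (0.574, 0.029), height 0.155, as it should be. The larger key's bar is about 98 mm long at top height 0.152 (side-view near/left, top (400,183)), and the smaller one is 78 mm. Next I move over the tongue.

Emit:
servo_tool(
  plan=[
    {"hand": 1, "x": 5.3, "y": 2.4, "z": 0, "wx": 0, "wy": 0, "wz": -0.162},
    {"hand": 1, "x": 4.8, "y": 3.2, "z": 0, "wx": 0, "wy": 0, "wz": -0.162},
    {"hand": 1, "x": 4.2, "y": 3.9, "z": 0, "wx": 0, "wy": 0, "wz": -0.162},
    {"hand": 1, "x": 3.5, "y": 4.6, "z": 0, "wx": 0, "wy": 0, "wz": -0.162},
    {"hand": 1, "x": 2.7, "y": 5.1, "z": 0, "wx": 0, "wy": 0, "wz": -0.162},
    {"hand": 1, "x": 1.9, "y": 5.5, "z": 0, "wx": 0, "wy": 0, "wz": -0.162},
    {"hand": 1, "x": 1.0, "y": 5.7, "z": 2, "wx": 0, "wy": 0, "wz": -0.162},
    {"hand": 1, "x": 0.0, "y": 5.8, "z": 2, "wx": 0, "wy": 0, "wz": -0.162},
  ],
)

```text
t: 2.25
position: [0.5814, 0.1639, 0.3204]
tcp_rot: [[-0.942, 0.337, 0.0], [0.337, 0.942, 0.0], [-0.0, 0.0, -1.0]]
wrist_force: [0.9, -1.0, 0.1]
grip_width: 1.002
```

```bash
python3 - <<'E'
from h import *
s=viewer.snapshot("side")
o=get_obs();print(o['t'],o['position'],np.arctan2(o['tcp_rot'][1][0],o['tcp_rot'][0][0]))
plan([([.578,.171,.212],2.785-np.arctan2(o['tcp_rot'][1][0],o['tcp_rot'][0][0]),4)])
crop("side","pics/s3.png",260,60,420,230,3.5,s[:,:,::-1])
E
```

```text
2.3 [0.58225515 0.16881654 0.31521517] 2.809586779727062
0 {'x': 0.1, 'y': 0.02, 'z': 2.58, 'wz': 0.006}
1 {'x': 0.1, 'y': 0.02, 'z': 2.58, 'wz': 0.006}
2 {'x': 0.11, 'y': 0.02, 'z': 2.58, 'wz': 0.006}
3 {'x': 0.11, 'y': 0.02, 'z': 2.58, 'wx': -0.002, 'wy': -0.006, 'wz': 0.007}
end [0.5779 0.171  0.212 ] yaw 2.784592843093279
```

View pics/s3.png

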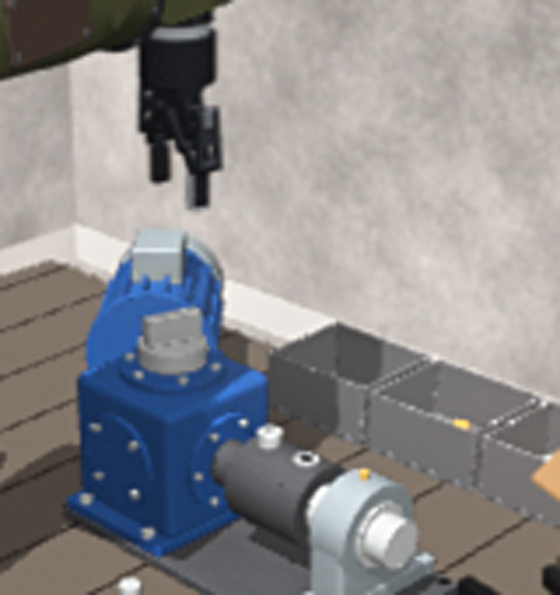

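Emit:
servo_tool(
  plan=[
    {"hand": 1, "x": 0.4, "y": 0.1, "z": 2.4, "wx": 0, "wy": 0, "wz": 0.01},
    {"hand": 1, "x": 0, "y": 0, "z": 2.4, "wx": 0, "wy": 0, "wz": 0},
    {"hand": 1, "x": 0, "y": 0, "z": 2.4, "wx": 0, "wy": 0, "wz": 0},
    {"hand": 1, "x": 0, "y": 0, "z": 1.0, "wx": 0, "wy": 0, "wz": 0},
    {"hand": 1, "x": 0, "y": 0, "z": 0, "wx": 0, "wy": 0, "wz": 0},
    {"hand": 1, "x": 0, "y": 0, "z": 0, "wx": 0, "wy": 0, "wz": 0},
    {"hand": 1, "x": 0, "y": 0, "z": 0, "wx": 0, "wy": 0, "wz": 0},
    {"hand": 1, "x": 0, "y": 0, "z": 0, "wx": 0, "wy": 0, "wz": 0},
  ],
)

```text
t: 3.3
position: [0.5774, 0.1645, 0.2394]
tcp_rot: [[-0.936, 0.351, 0.001], [0.351, 0.936, 0.0], [-0.001, 0.0, -1.0]]
wrist_force: [0.4, -0.9, 0.3]
grip_width: 1.001
```

```bash
python3 - <<'E'
from h import *
o=get_obs();print(o['t'],o['position'],o['wrist_force'],o['moment'],np.arctan2(o['tcp_rot'][1][0],o['tcp_rot'][0][0]))
# drive yaw from gearbox/baseplate edges in first top image
t=cv2.imread("pics/top0.png")
hsv=cv2.cvtColor(t,cv2.COLOR_BGR2HSV)
m=cv2.inRange(hsv,(100,120,60),(125,255,255));m[:, :230]=0;m[:,300:]=0;m[:120]=0;m[200:]=0
ys,xs=np.nonzero(m);print(xs.min(),xs.max(),ys.min(),ys.max())
# top edge of gearbox: first blue pixel per column
pts=[];
for u in range(244,277):
    c=np.nonzero(m[:,u])[0]
    pts.append((u,c.min()-.5))
pts=np.array(pts);w=np.array([onz("top",u,v,.18) for u,v in pts])
k=np.polyfit(w[:,1],w[:,0],1);r=w[:,0]-np.polyval(k,w[:,1]);g=abs(r)<.003;k=np.polyfit(w[g,1],w[g,0],1);print("back edge slope dx/dy",k,g.sum(),pts[:,1])
# lower base plate dark edge: print
E
```

```text
3.3 [0.57737632 0.16446304 0.23944216] [ 0.40634551 -0.92868351  0.27711312] [ 0.04480029  0.07423812 -0.01309161] 2.782788107208657
236 284 131 187
back edge slope dx/dy [0.02605101 0.64022641] 33 [130.5 130.5 130.5 130.5 130.5 130.5 130.5 130.5 130.5 130.5 131.5 131.5
 131.5 131.5 131.5 131.5 131.5 131.5 131.5 131.5 131.5 131.5 131.5 131.5
 131.5 131.5 131.5 131.5 131.5 131.5 131.5 131.5 132.5]
```

Emit:
servo_tool(
  plan=[
    {"hand": 1, "x": 0.17, "y": 0.63, "z": 1.4, "wx": 0, "wy": 0, "wz": 0},
    {"hand": 1, "x": 0, "y": 0, "z": 1.35, "wx": 0, "wy": 0, "wz": 0},
    {"hand": 1, "x": 0, "y": 0, "z": 0, "wx": 0, "wy": 0, "wz": 0},
    {"hand": 0, "x": 0, "y": 0, "z": 0, "wx": 0, "wy": 0, "wz": 0},
    {"hand": 0, "x": 0, "y": 0, "z": 0, "wx": 0, "wy": 0, "wz": 0},
    {"hand": 0, "x": 0, "y": 0, "z": 0, "wx": 0, "wy": 0, "wz": 0},
    {"hand": 0, "x": 0, "y": 0, "z": 0, "wx": 0, "wy": 0, "wz": 0},
    {"hand": 0, "x": 0, "y": 0, "z": 0, "wx": 0, "wy": 0, "wz": 0},
  ],
  newtons=30,
)

```text
t: 4.3
position: [0.5779, 0.1709, 0.2115]
tcp_rot: [[-0.936, 0.351, 0.0], [0.351, 0.936, 0.0], [-0.0, 0.0, -1.0]]
wrist_force: [-0.0, 0.0, 0.2]
grip_width: -0.001
```

```bash
python3 - <<'E'
from h import *
o=get_obs();print(o['t'],o['position'],o['wrist_force'],o['moment'],o['grip_width'],np.arctan2(o['tcp_rot'][1][0],o['tcp_rot'][0][0]))
E
```

```text
4.3 [0.57790245 0.17091979 0.21154079] [-0.00574213  0.03979923  0.15585414] [-0.01836729 -0.02795758  0.01278956] -0.0008530492077676973 2.7827598438722565
```

The grip reads fully shut, so it didn't hold the tongue. Looking again.

```bash
python3 - <<'E'
from h import *
crop("side","pics/s4.png",270,90,370,200,5)
crop("top","pics/t4.png",220,100,360,210,5)
E
```

```text
(no output)
```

View pics/s4.png

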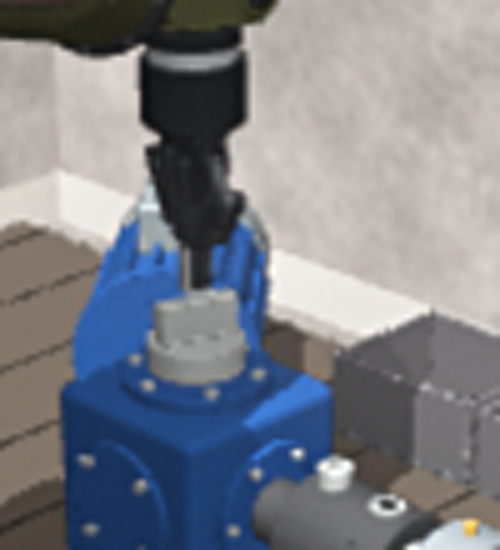

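View pics/t4.png

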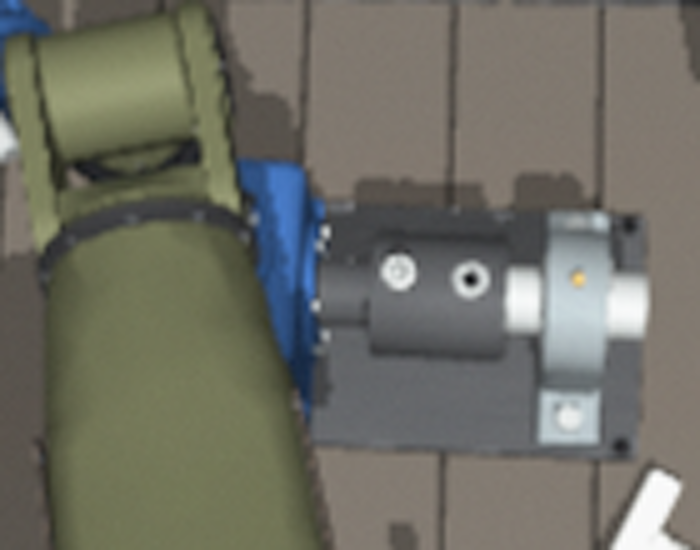

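```bash
python3 - <<'E'
from h import *
im=viewer.snapshot("side")[:,:,::-1]
cv2.imwrite("pics/side5.png",im)
crop("side","pics/s5.png",290,110,335,170,10,im)
for p in([.578,.171,.2115],[.578,.171,.236],[.578,.171,.25]):print(proj("side",p))
E
```

```text
[308.50226753 156.15477556]
[308.40774331 149.91427243]
[308.35312355 146.30826784]
```

View pics/s5.png

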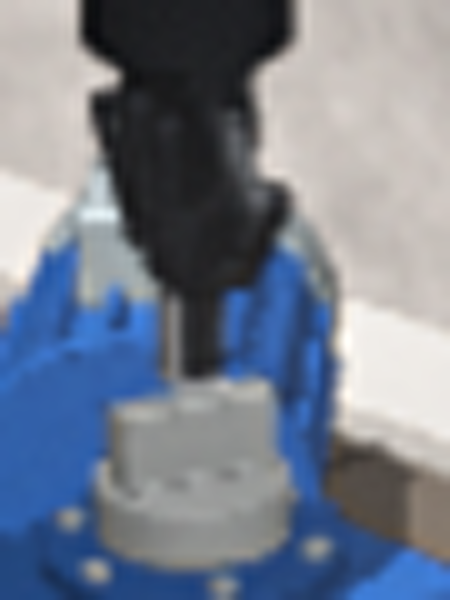

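```bash
python3 - <<'E'
from h import *
print(proj("side",[.582,.169,.328]),proj("side",[.582,.169,.315]))
print(proj("side",[.360,-.237,.374]), proj("side",[.360,-.237,.361]))
print(proj("side",[.188,-.517,.2]),proj("side",[0,0,0]))
s=cv2.imread("pics/side2.png");crop(0,"pics/s2_hand.png",325,85,400,180,6,s)
t=cv2.imread("pics/side0.png");crop(0,"pics/s0_hand.png",360,200,450,310,5,t)
E
```

```text
[309.25292149 125.51506847] [309.3013199  129.01975134]
[356.95001577 167.83141485] [356.77059554 172.25192694]
[399.49544559 298.92878006] [208.0485524  299.58808192]
```

View pics/s2_hand.png

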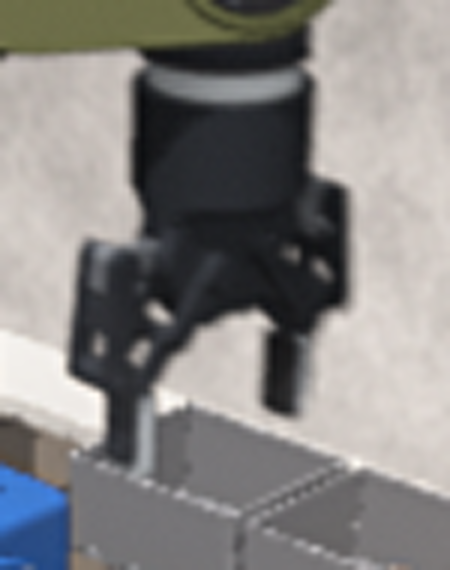

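View pics/s0_hand.png

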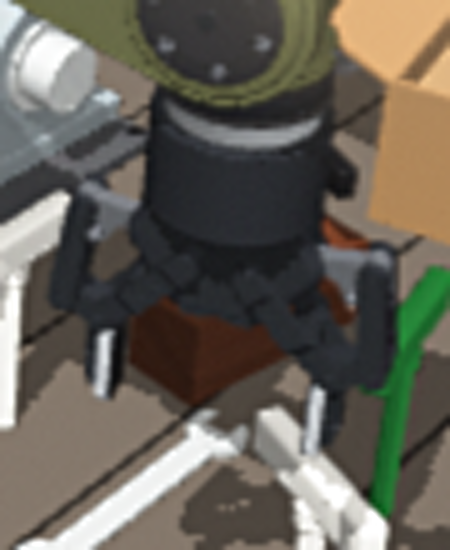

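In all three side pictures the fingertips sit about 9 px above the projected TCP, at three different yaws. The base and objects project correctly. So the real fingertips are about 27–30 mm higher than the TCP reading, and the fingers closed above the tongue. I'll open, go about 28 mm lower and regrip; open, the fingers clear the disc.

Emit:
servo_tool(
  plan=[
    {"hand": 1, "x": 0, "y": 0, "z": 0, "wx": 0, "wy": 0, "wz": 0},
    {"hand": 1, "x": 0, "y": 0, "z": 0, "wx": 0, "wy": 0, "wz": 0},
    {"hand": 1, "x": 0, "y": 0, "z": 0, "wx": 0, "wy": 0, "wz": 0},
    {"hand": 1, "x": 0, "y": 0, "z": 0, "wx": 0, "wy": 0, "wz": 0},
    {"hand": 1, "x": 0, "y": 0, "z": 1, "wx": 0, "wy": 0, "wz": 0},
    {"hand": 1, "x": 0, "y": 0, "z": 1, "wx": 0, "wy": 0, "wz": 0},
    {"hand": 1, "x": 0, "y": 0, "z": 0.8, "wx": 0, "wy": 0, "wz": 0},
    {"hand": 1, "x": 0, "y": 0, "z": 0, "wx": 0, "wy": 0, "wz": 0},
  ],
)

```text
t: 5.45
position: [0.5776, 0.1709, 0.1826]
tcp_rot: [[-0.936, 0.351, -0.001], [0.351, 0.936, -0.0], [0.001, -0.001, -1.0]]
wrist_force: [0.1, 0.5, -0.0]
grip_width: 1.001
```

```bash
python3 - <<'E'
from h import *
crop("side","pics/s6.png",270,100,350,180,7)
o=get_obs();print(o['t'],o['position'],o['wrist_force'],o['grip_width'])
E
```

```text
5.5 [0.57781334 0.17093513 0.18321131] [-0.53214183  0.30380137 -0.31649495] 1.0027325977758905
```

View pics/s6.png

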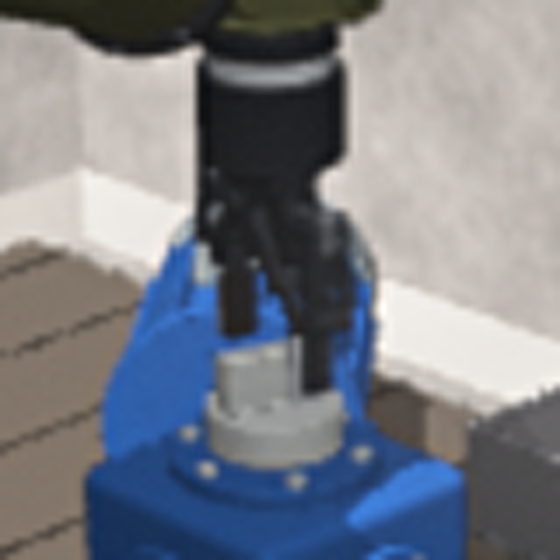

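Emit:
servo_tool(
  plan=[
    {"hand": 0, "x": 0, "y": 0, "z": 0.2, "wx": 0, "wy": 0, "wz": 0},
    {"hand": 0, "x": 0, "y": 0, "z": 0, "wx": 0, "wy": 0, "wz": 0},
    {"hand": 0, "x": 0, "y": 0, "z": 0, "wx": 0, "wy": 0, "wz": 0},
    {"hand": 0, "x": 0, "y": 0, "z": 0, "wx": 0, "wy": 0, "wz": 0},
    {"hand": 0, "x": 0, "y": 0, "z": 0, "wx": 0, "wy": 0, "wz": 0},
    {"hand": 0, "x": 0, "y": 0, "z": 0, "wx": 0, "wy": 0, "wz": 0},
    {"hand": 0, "x": 0, "y": 0, "z": 0, "wx": 0, "wy": 0, "wz": 0},
    {"hand": 0, "x": 0, "y": 0, "z": 0, "wx": 0, "wy": 0, "wz": 0},
  ],
  newtons=40,
)

```text
t: 6.5
position: [0.5786, 0.1723, 0.1819]
tcp_rot: [[-0.937, 0.351, 0.003], [0.351, 0.937, 0.002], [-0.002, 0.003, -1.0]]
wrist_force: [6.6, 10.7, -0.5]
grip_width: 0.179
```

```bash
python3 - <<'E'
from h import *
crop("side","pics/s7.png",270,100,350,180,7)
o=get_obs();print(o['t'],o['position'],o['wrist_force'],o['moment'],o['grip_width'],np.arctan2(o['tcp_rot'][1][0],o['tcp_rot'][0][0]))
E
```

```text
6.55 [0.57864402 0.1722787  0.18190645] [ 7.78305087 11.18806843  0.02576874] [ 1.33496406 -1.0671321  -0.10458797] 0.1808094366486197 2.783414463211327
```

View pics/s7.png

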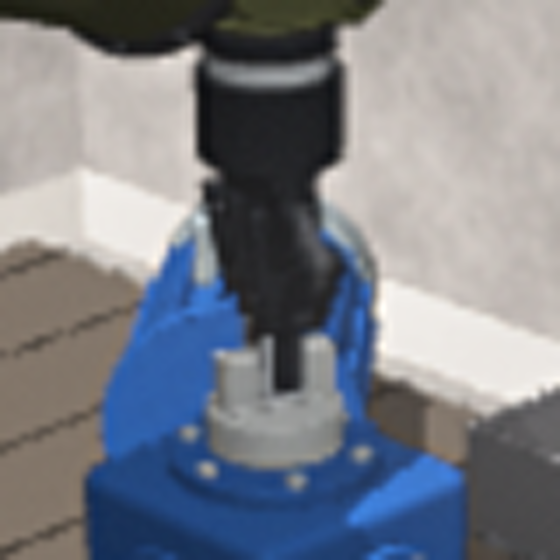

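Gripped: opening 0.18, about 15.5 mm, with the fingers on both sides of the tongue. Next, turn clockwise by about 1.24 rad.

Emit:
servo_tool(
  plan=[
    {"hand": 0, "x": 0, "y": 0.18, "z": 0, "wx": 0, "wy": 0, "wz": 0.1},
    {"hand": 0, "x": 0, "y": 0, "z": 0, "wx": 0, "wy": 0, "wz": 0.15},
    {"hand": 0, "x": 0, "y": 0, "z": 0, "wx": 0, "wy": 0, "wz": 0.15},
    {"hand": 0, "x": 0, "y": 0, "z": 0, "wx": 0, "wy": 0, "wz": 0.15},
    {"hand": 0, "x": 0, "y": 0, "z": 0, "wx": 0, "wy": 0, "wz": 0.15},
    {"hand": 0, "x": 0, "y": 0, "z": 0, "wx": 0, "wy": 0, "wz": 0.15},
    {"hand": 0, "x": 0, "y": 0, "z": 0, "wx": 0, "wy": 0, "wz": 0.15},
    {"hand": 0, "x": 0, "y": 0, "z": 0, "wx": 0, "wy": 0, "wz": 0},
  ],
  newtons=40,
)

```text
t: 7.55
position: [0.5788, 0.1724, 0.1818]
tcp_rot: [[-0.211, 0.978, 0.001], [0.978, 0.211, -0.0], [-0.0, 0.001, -1.0]]
wrist_force: [2.0, -1.3, 3.8]
grip_width: 0.182
```

```bash
python3 - <<'E'
from h import *
o=get_obs();print(o['t'],o['position'],o['wrist_force'],o['moment'],o['grip_width'],np.arctan2(o['tcp_rot'][1][0],o['tcp_rot'][0][0]))
E
```

```text
7.55 [0.57883401 0.17241546 0.1818438 ] [ 1.96166367 -1.328521    3.75697703] [-0.35235478 -0.22994678  0.53630073] 0.18233680871854424 1.7830696289539598
```

Emit:
servo_tool(
  plan=[
    {"hand": 0, "x": 0, "y": 0, "z": 0, "wx": 0, "wy": 0, "wz": 0.12},
    {"hand": 0, "x": 0, "y": 0, "z": 0, "wx": 0, "wy": 0, "wz": 0.12},
    {"hand": 0, "x": 0, "y": 0, "z": 0, "wx": 0, "wy": 0, "wz": 0},
    {"hand": 0, "x": 0, "y": 0, "z": 0, "wx": 0, "wy": 0, "wz": 0},
    {"hand": 0.4, "x": 0, "y": 0, "z": 0, "wx": 0, "wy": 0, "wz": 0},
    {"hand": 0.4, "x": 0, "y": 0, "z": 0, "wx": 0, "wy": 0, "wz": 0},
    {"hand": 0.4, "x": 0, "y": 0, "z": -4, "wx": 0, "wy": 0, "wz": 0},
    {"hand": 0.4, "x": 0, "y": 0, "z": -4, "wx": 0, "wy": 0, "wz": 0},
  ],
  newtons=40,
)

```text
t: 8.55
position: [0.5781, 0.1728, 0.2621]
tcp_rot: [[0.027, 1.0, -0.002], [1.0, -0.027, -0.0], [-0.0, -0.002, -1.0]]
wrist_force: [0.1, -0.5, 0.3]
grip_width: 0.402
```

```bash
python3 - <<'E'
from h import *
o=get_obs();print(o['t'],o['position'],o['wrist_force'],o['moment'],o['grip_width'],np.arctan2(o['tcp_rot'][1][0],o['tcp_rot'][0][0]))
im=viewer.snapshot("side")[:,:,::-1];cv2.imwrite("pics/side8.png",im)
crop("side","pics/s8.png",280,130,350,215,8,im)
plan([([.5,-.1,.34],0,7)])
E
```

```text
8.55 [0.57811206 0.17276927 0.26209611] [ 0.10466246 -0.49529338  0.26669505] [ 0.01205673  0.02887583 -0.0396651 ] 0.40176501458004915 1.5439189963185527
0 {'x': -3.93, 'y': -1.02, 'z': -1.04}
1 {'x': -3.93, 'y': -1.02, 'z': -1.04}
2 {'x': -3.93, 'y': -1.02, 'z': -1.04}
3 {'x': -3.93, 'y': -1.02, 'z': -1.04}
4 {'x': -3.93, 'y': -1.03, 'z': -1.03}
5 {'x': -3.92, 'y': -1.02, 'z': -1.04}
6 {'x': -3.93, 'y': -1.03, 'z': -1.03, 'wx': 0.006, 'wy': -0.002}
end [ 0.5  -0.1   0.34] yaw 1.5439201542320127
```

View pics/s8.png

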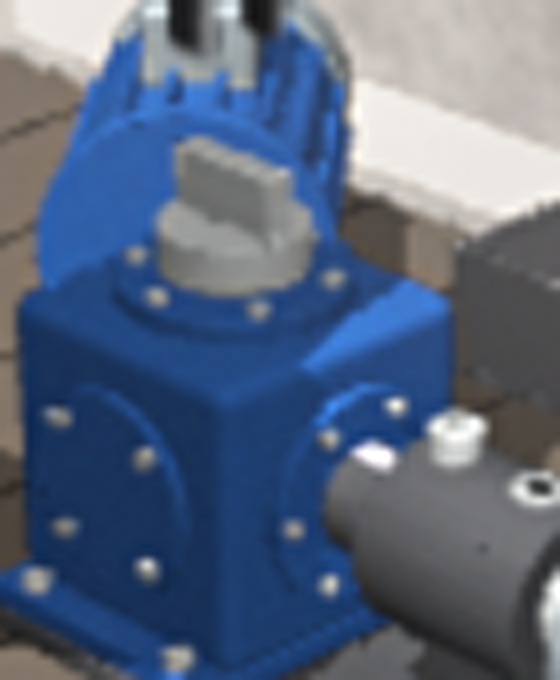

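Emit:
servo_tool(
  plan=[
    {"hand": 0.5, "x": -4, "y": -1, "z": -1, "wx": 0, "wy": 0, "wz": 0},
    {"hand": 0.5, "x": -4, "y": -1, "z": -1, "wx": 0, "wy": 0, "wz": 0},
    {"hand": 0.5, "x": -4, "y": -1, "z": -1, "wx": 0, "wy": 0, "wz": 0},
    {"hand": 0.5, "x": -4, "y": -1, "z": -1, "wx": 0, "wy": 0, "wz": 0},
    {"hand": 0.5, "x": -4, "y": -1, "z": -1, "wx": 0, "wy": 0, "wz": 0},
    {"hand": 0.5, "x": -4, "y": -1, "z": 0, "wx": 0, "wy": 0, "wz": 0},
    {"hand": 0.5, "x": -4, "y": -1, "z": 0, "wx": 0, "wy": 0, "wz": 0},
    {"hand": 0.5, "x": 0, "y": 0, "z": 0, "wx": 0, "wy": 0, "wz": 0},
  ],
)

```text
t: 9.6
position: [0.5, -0.1071, 0.3113]
tcp_rot: [[0.03, 1.0, -0.0], [1.0, -0.03, 0.0], [0.0, -0.0, -1.0]]
wrist_force: [0.7, -0.2, -1.0]
grip_width: 0.5
```

```bash
python3 - <<'E'
from h import *
o=get_obs();print(o['t'],o['position'],np.arctan2(o['tcp_rot'][1][0],o['tcp_rot'][0][0]))
im=viewer.snapshot("top")[:,:,::-1];cv2.imwrite("pics/top9.png",im)
ims=viewer.snapshot("side")[:,:,::-1];cv2.imwrite("pics/side9.png",ims)
crop("top","pics/t9a.png",230,120,360,200,6,im)
crop("top","pics/t9b.png",365,140,465,215,8,im)
print(proj("side",[.574,.160,.21]),proj("side",[.574,.160,.2]))
E
```

```text
9.6 [ 0.50004089 -0.10707383  0.31128615] 1.540712231264482
[309.85400769 157.727288  ] [309.88849169 160.25705121]
```

View pics/t9a.png

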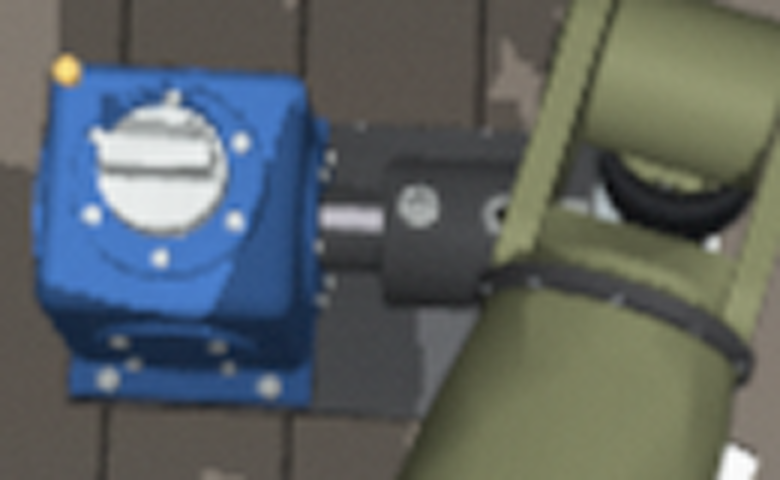

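View pics/t9b.png

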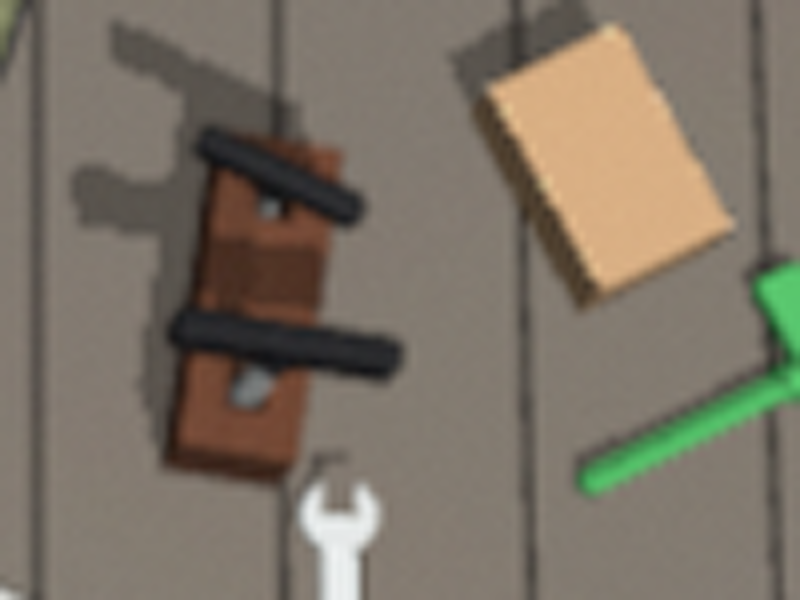

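View pics/side9.png

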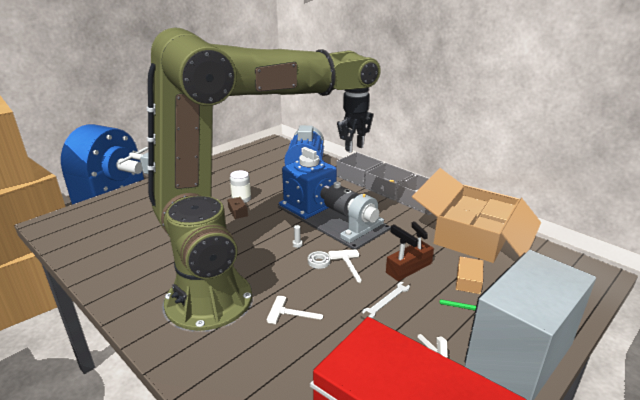

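The tongue now lies along the shaft, and the bright flat shows in the gap at about (288.6,156). The loose look-alike keys had toppled on their own, and the two keys in the rack have settled slightly. I'll re-measure the key and check the flat numerically.

```bash
python3 - <<'E'
from h import *
im=cv2.imread("pics/top9.png");ims=cv2.imread("pics/side9.png")
g=im.astype(int).max(2)
# flat rows profile
sub=g[145:170,284:294];print(sub.mean(1).round().astype(int))
pr=sub[:,1:8].mean(1)-75;pr[pr<40]=0;v=(pr*np.arange(145,170)).sum()/pr.sum();print("flat row",v, "pred",proj("top",[.5758,.078,.1193]),"screw meas")
# dark bar masks
def bar(im,x0,y0,x1,y1,th):
    m=(im.astype(int).max(2)<th).astype(np.uint8);M=np.zeros_like(m);M[y0:y1,x0:x1]=m[y0:y1,x0:x1]
    cs,_=cv2.findContours(M,cv2.RETR_EXTERNAL,cv2.CHAIN_APPROX_NONE);c=max(cs,key=cv2.contourArea)
    return cv2.minAreaRect(c)
for nm,h,b in(("k12",.153,(384,175,420,195)),("k8",.134,(386,152,415,170))):
    (cx,cy),wh,a=r=bar(im,*b,58);bx=cv2.boxPoints(r);print(nm,r)
    w=np.array([onz("top",*p,h) for p in bx]);e=[w[1]-w[0],w[2]-w[1]];L=max(e,key=np.linalg.norm)
    print(w.mean(0),[np.linalg.norm(q) for q in e],np.arctan2(L[1],L[0])%np.pi)
crop(0,"pics/s9r.png",380,210,445,280,10,ims)
E
```

```text
[ 79  83  77  74  75  70  62  60  64 118 176 197 170 111  72  68  62  58
  52  45  60  76  76  70  71]
flat row 155.72599085365854 pred [286.09518117 155.85643184] screw meas
k12 ((399.7853698730469, 180.64013671875), (13.67847728729248, 27.70082664489746), 83.41805267333984)
[ 0.48505779 -0.31963248  0.153     ] [np.float64(0.09616989366180462), np.float64(0.04833160546479355)] 1.7086303833703993
k8 ((399.0164489746094, 161.6803436279297), (12.946611404418945, 19.28411102294922), 84.80557250976562)
[ 0.55817494 -0.32103327  0.134     ] [np.float64(0.06823161949477356), np.float64(0.04706566647602103)] 1.684554608366149
```

View pics/s9r.png

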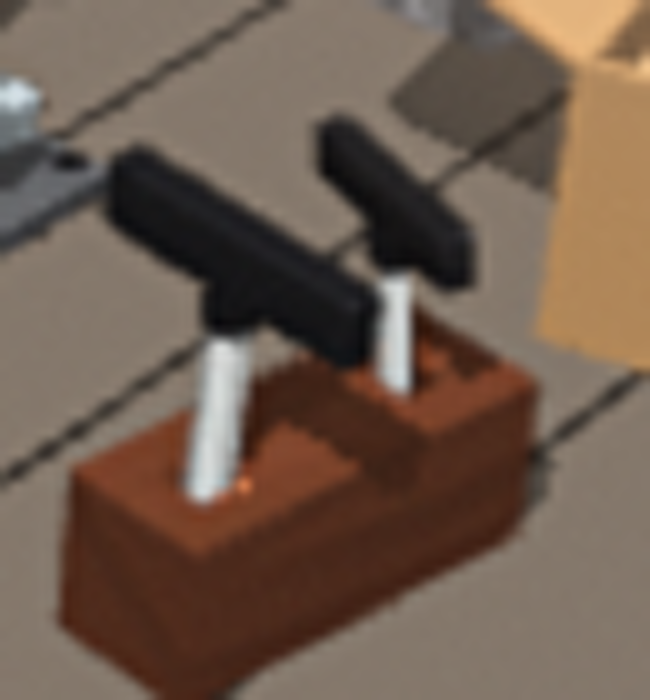

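```bash
python3 - <<'E'
from h import *
im=cv2.imread("pics/top9.png");ims=cv2.imread("pics/side9.png")
def bar(n,im,x0,y0,x1,y1,th,f=6):
    s=cv2.resize(im[y0:y1,x0:x1],None,fx=f,fy=f,interpolation=cv2.INTER_CUBIC)
    m=(s.max(2)<th).astype(np.uint8);m=cv2.morphologyEx(m,cv2.MORPH_OPEN,np.ones((9,9)))
    cs,_=cv2.findContours(m,cv2.RETR_EXTERNAL,cv2.CHAIN_APPROX_NONE);c=max(cs,key=cv2.contourArea)
    r=cv2.minAreaRect(c);cv2.drawContours(s,[c],-1,(0,255,0),1);cv2.imwrite(n,s)
    b=(cv2.boxPoints(r)+.5)/f-.5+[x0,y0];return r,b
R={}
for nm,h,b in(("k12",.14,(384,172,420,195)),("k8",.123,(386,152,415,170))):
    r,bx=bar(f"pics/m_{nm}.png",im,*b,62)
    e=[bx[1]-bx[0],bx[2]-bx[1]];i=int(np.linalg.norm(e[1])>np.linalg.norm(e[0]))
    A=(bx[i]+bx[i-1])/2;B=(bx[i+1]+bx[(i+2)%4])/2
    a=onz("top",*A,h);c=onz("top",*B,h);d=c-a;print(nm,A,B,[np.linalg.norm(q) for q in e],(a+c)/2,np.linalg.norm(d),np.arctan2(d[1],d[0])%np.pi); R[nm]=(A+B)/2
z=lambda u,v:((u+.5)/10-.5+380,(v+.5)/10-.5+210)
c=z(240,258)
print(tri(("top",*R["k12"]),("side",*c)))
# shank at hole mouth
print("shank at mouth side z=.06",onz("side",*z(208,497),.06), "rack corners side",[onz("side",*z(*p),.06).round(4) for p in((75,465),(195,555),(540,385))])
E
```

```text
k12 [385.45478183 180.01090693] [414.2730999  184.60513115] [np.float64(7.964643228775254), np.float64(29.182226749935783)] [ 0.48220805 -0.32198042  0.14      ] 0.10090214734145586 1.4276202364196287
k8 [388.96518266 157.30993223] [409.26997757 166.53938532] [np.float64(6.57946699197379), np.float64(22.30397936871034)] [ 0.56040441 -0.32317176  0.123     ] 0.0784756084647148 1.1447644004061897
(array([ 0.48256706, -0.32246149,  0.14072131]), [np.float64(0.0007433907190750477), np.float64(0.0007433907190750063)])
shank at mouth side z=.06 [ 0.47461292 -0.32572287  0.06      ] rack corners side [array([ 0.4598, -0.2871,  0.06  ]), array([ 0.4484, -0.34  ,  0.06  ]), array([ 0.5944, -0.3651,  0.06  ])]
```

View pics/m_k12.png

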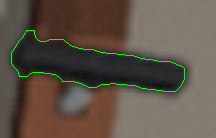

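```bash
python3 - <<'E'
from h import *
plan([([.483,-.3195,.23],-.111,5),([.483,-.3195,.15],0,2)])
E
```

```text
0 {'x': -4.3, 'y': -0.23, 'z': 1.62, 'wz': 0.022}
1 {'x': -4.3, 'y': -0.14, 'z': 1.62, 'wz': 0.022}
2 {'x': -4.3, 'y': -0.04, 'z': 1.63, 'wz': 0.022}
3 {'x': -4.3, 'y': 0.05, 'z': 1.62, 'wz': 0.022}
4 {'x': -4.3, 'y': 0.14, 'z': 1.63, 'wz': 0.023}
5 {'z': 4.0}
6 {'x': -0.01, 'y': 0.01, 'z': 4.0}
end [ 0.483  -0.3195  0.15  ] yaw 1.4317640739594504
```

Emit:
servo_tool(
  plan=[
    {"hand": 0.55, "x": -4.3, "y": -0.23, "z": 1.6, "wx": 0, "wy": 0, "wz": 0.022},
    {"hand": 0.55, "x": -4.3, "y": -0.14, "z": 1.6, "wx": 0, "wy": 0, "wz": 0.022},
    {"hand": 0.55, "x": -4.3, "y": -0.04, "z": 1.6, "wx": 0, "wy": 0, "wz": 0.022},
    {"hand": 0.55, "x": -4.3, "y": 0.05, "z": 1.6, "wx": 0, "wy": 0, "wz": 0.022},
    {"hand": 0.55, "x": -4.3, "y": 0.14, "z": 1.6, "wx": 0, "wy": 0, "wz": 0.022},
    {"hand": 0.55, "x": 0, "y": 0, "z": 4, "wx": 0, "wy": 0, "wz": 0},
    {"hand": 0.55, "x": 0, "y": 0, "z": 3, "wx": 0, "wy": 0, "wz": 0},
    {"hand": 0.55, "x": 0, "y": 0, "z": 0, "wx": 0, "wy": 0, "wz": 0},
  ],
)

```text
t: 10.7
position: [0.4828, -0.3182, 0.1594]
tcp_rot: [[0.136, 0.991, -0.003], [0.991, -0.136, 0.003], [0.002, -0.004, -1.0]]
wrist_force: [0.3, -0.8, 0.5]
grip_width: 0.548
```

```bash
python3 - <<'E'
from h import *
o=get_obs();print(o['t'],o['position'],np.arctan2(o['tcp_rot'][1][0],o['tcp_rot'][0][0]))
plan([([.483,-.3195,.088],0,4)])
im=crop("side","pics/s10.png",370,170,450,280,7)
E
```

```text
10.7 [ 0.48283767 -0.31820857  0.1594324 ] 1.4342491866828928
0 {'x': -0.04, 'y': 0.02, 'z': 1.79}
1 {'x': -0.03, 'y': 0.01, 'z': 1.78}
2 {'x': -0.04, 'y': 0.02, 'z': 1.79}
3 {'x': -0.03, 'y': 0.01, 'z': 1.78, 'wx': -0.004, 'wy': -0.002}
end [ 0.483  -0.3195  0.088 ] yaw 1.4342526445005084
```

View pics/s10.png

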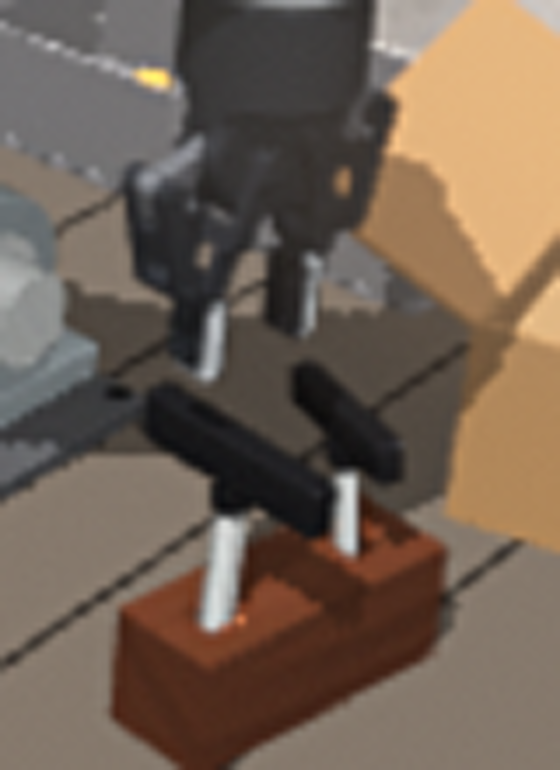

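Emit:
servo_tool(
  plan=[
    {"hand": 0.55, "x": -0.1, "y": 0, "z": 2.4, "wx": 0, "wy": 0, "wz": 0},
    {"hand": 0.55, "x": 0, "y": 0, "z": 2.4, "wx": 0, "wy": 0, "wz": 0},
    {"hand": 0.55, "x": 0, "y": 0, "z": 2.3, "wx": 0, "wy": 0, "wz": 0},
    {"hand": 0.55, "x": 0, "y": 0, "z": 0, "wx": 0, "wy": 0, "wz": 0},
    {"hand": 0, "x": 0, "y": 0, "z": 0, "wx": 0, "wy": 0, "wz": 0},
    {"hand": 0, "x": 0, "y": 0, "z": 0, "wx": 0, "wy": 0, "wz": 0},
    {"hand": 0, "x": 0, "y": 0, "z": 0, "wx": 0, "wy": 0, "wz": 0},
    {"hand": 0, "x": 0, "y": 0, "z": 0, "wx": 0, "wy": 0, "wz": 0},
  ],
  newtons=70,
)

```text
t: 11.75
position: [0.4828, -0.321, 0.0921]
tcp_rot: [[0.138, 0.99, 0.0], [0.99, -0.138, -0.001], [-0.001, 0.0, -1.0]]
wrist_force: [-7.3, 1.6, 8.2]
grip_width: 0.174
```

```bash
python3 - <<'E'
from h import *
o=get_obs();print(o['t'],o['position'],o['wrist_force'],o['moment'],o['grip_width'],np.arctan2(o['tcp_rot'][1][0],o['tcp_rot'][0][0]))
im=crop("side","pics/s11.png",370,170,450,280,7)
E
```

```text
11.75 [ 0.48275536 -0.32098487  0.09207953] [-7.29590355  1.62007908  8.24145316] [0.30136467 1.31798548 0.00779777] 0.1736390936922357 1.4327684792449433
```

View pics/s11.png

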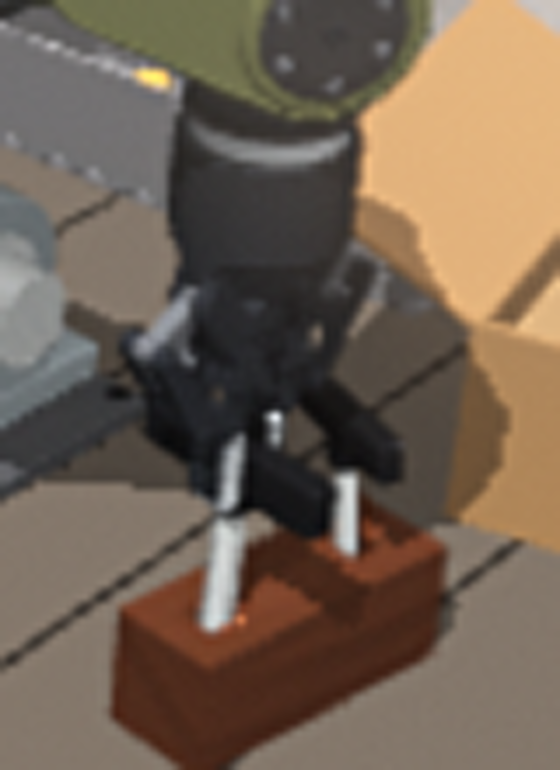

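Emit:
servo_tool(
  plan=[
    {"hand": 0, "x": 0, "y": 0, "z": -1, "wx": 0, "wy": 0, "wz": 0},
    {"hand": 0, "x": 0, "y": 0, "z": -1.5, "wx": 0, "wy": 0, "wz": 0},
    {"hand": 0, "x": 0, "y": 0, "z": -2, "wx": 0, "wy": 0, "wz": 0},
    {"hand": 0, "x": 0, "y": 0, "z": -2, "wx": 0, "wy": 0, "wz": 0},
    {"hand": 0, "x": 0, "y": 0, "z": -2.5, "wx": 0, "wy": 0, "wz": 0},
    {"hand": 0, "x": 0, "y": 0, "z": -2.5, "wx": 0, "wy": 0, "wz": 0},
    {"hand": 0, "x": 0, "y": 0, "z": -2.5, "wx": 0, "wy": 0, "wz": 0},
    {"hand": 0, "x": 0, "y": 0, "z": 0, "wx": 0, "wy": 0, "wz": 0},
  ],
  newtons=70,
)

```text
t: 12.8
position: [0.4836, -0.3211, 0.2331]
tcp_rot: [[0.137, 0.991, 0.004], [0.991, -0.137, -0.003], [-0.002, 0.004, -1.0]]
wrist_force: [-1.0, -0.3, -2.0]
grip_width: 0.181
```

```bash
python3 - <<'E'
from h import *
o=get_obs();print(o['t'],o['position'],o['wrist_force'],o['moment'],o['grip_width'],np.arctan2(o['tcp_rot'][1][0],o['tcp_rot'][0][0]))
im=crop("side","pics/s12.png",360,130,460,280,5)
t=crop("top","pics/t12.png",360,130,460,220,7)
cv2.imwrite("pics/top12.png",t);cv2.imwrite("pics/side12.png",im)
E
```

```text
12.8 [ 0.48361761 -0.32105114  0.23312536] [-1.01274766 -0.27351286 -2.01186788] [ 0.03064162 -0.0305134  -0.02398049] 0.1810937283359481 1.4329243822242876
```

View pics/s12.png

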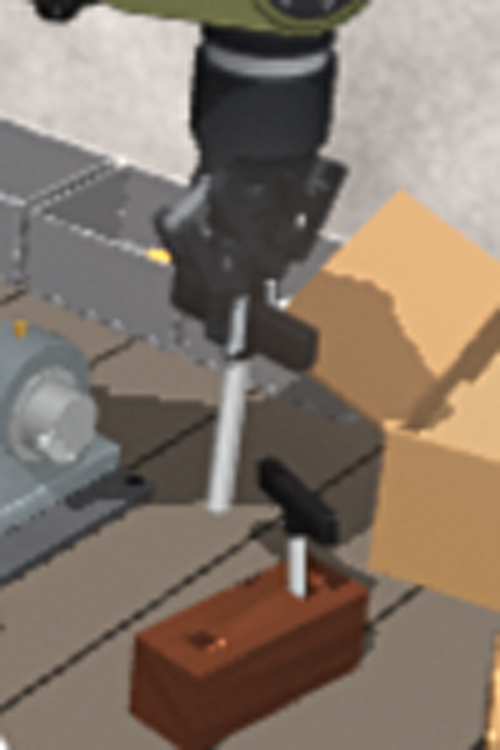

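View pics/t12.png

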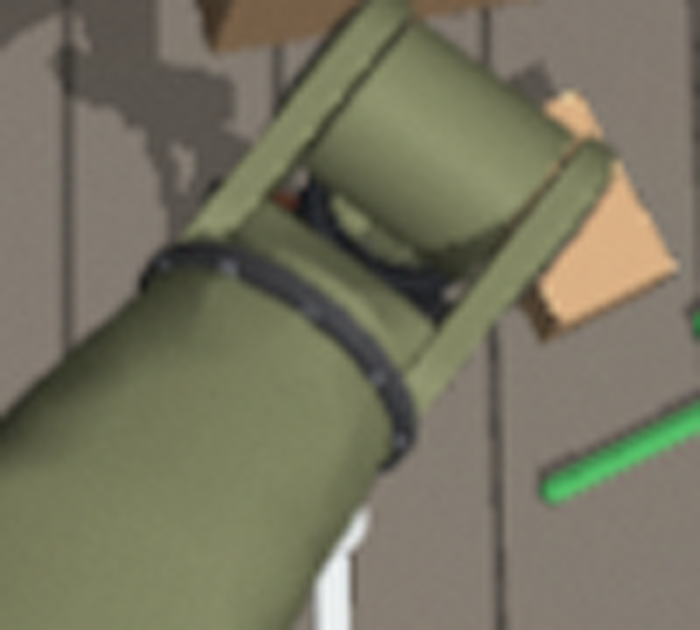

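```bash
python3 - <<'E'
from h import *
z=lambda u,v:((u+.5)/5-.5+360,(v+.5)/5-.5+130)
P=np.array([.4836,-.3211,0])-[.001,.0025,0]
for h in(.152,.18,.22,.27):print(h,proj("side",P+[0,0,h]))
tx=np.array([.137,.991,0])
tip=z(219,510);print("tip",tip, "neck",z(236,358))
for h in (.145,.152,.16):print(onz("side",*tip,h)-P)
nk=z(235,362);
for h in(.25,.26,.268):print("neck",h,onz("side",*nk,h)-P)
# d along tx with z given by best fit
print(proj("side",P+[0,0,.152]+0.01*tx)-proj("side",P+[0,0,.152]),proj("side",P+[0.01,0,.152])-proj("side",P+[0,0,.152]))
E
```

```text
0.152 [403.95518362 232.33702665]
0.18 [404.78470428 224.24379121]
0.22 [405.99921661 212.39437654]
0.27 [407.56827884 197.08578854]
tip (403.4, 231.6) neck (406.8, 201.2)
[0.01134901 0.00937767 0.145     ]
[0.00211208 0.00348715 0.152     ]
[-0.00844441 -0.00324487  0.16      ]
neck 0.25 [0.00539223 0.00495523 0.25      ]
neck 0.26 [-0.00979437 -0.00472012  0.26      ]
neck 0.268 [-0.02194366 -0.0124604   0.268     ]
[-2.50098011 -1.46994524] [ 2.00261145 -1.33780695]
```

```bash
python3 - <<'E'
from h import *
plan([([.4836,-.321,.285],.15,1),([.5754,.031,.285],1.62,9)])
E
```

```text
0 {'x': -0.04, 'y': 0.08, 'z': -5.49, 'wz': -0.15}
1 {'x': 3.9, 'y': 1.07, 'wz': -0.18}
2 {'x': 3.64, 'y': 1.75, 'wz': -0.18}
3 {'x': 3.27, 'y': 2.37, 'wz': -0.18}
4 {'x': 2.8, 'y': 2.92, 'wz': -0.18}
5 {'x': 2.23, 'y': 3.37, 'wz': -0.18}
6 {'x': 1.59, 'y': 3.72, 'wz': -0.18}
7 {'x': 0.89, 'y': 3.94, 'wz': -0.18}
8 {'x': 0.18, 'y': 4.04, 'wz': -0.18}
9 {'x': -0.55, 'y': 4.0, 'z': 0.01, 'wz': -0.18}
end [0.5754 0.031  0.285 ] yaw -3.080308541909091
```

Emit:
servo_tool(
  plan=[
    {"hand": 0, "x": 0, "y": 0, "z": -5, "wx": 0, "wy": 0, "wz": -0.15},
    {"hand": 0, "x": 3.9, "y": 1.1, "z": -0.3, "wx": 0, "wy": 0, "wz": -0.18},
    {"hand": 0, "x": 3.6, "y": 1.8, "z": 0, "wx": 0, "wy": 0, "wz": -0.18},
    {"hand": 0, "x": 3.3, "y": 2.4, "z": 0, "wx": 0, "wy": 0, "wz": -0.18},
    {"hand": 0, "x": 2.8, "y": 2.9, "z": 0, "wx": 0, "wy": 0, "wz": -0.18},
    {"hand": 0, "x": 2.2, "y": 3.4, "z": 0, "wx": 0, "wy": 0, "wz": -0.18},
    {"hand": 0, "x": 1.6, "y": 3.7, "z": 0, "wx": 0, "wy": 0, "wz": -0.18},
    {"hand": 0, "x": 0.9, "y": 3.9, "z": 0, "wx": 0, "wy": 0, "wz": -0.18},
  ],
  newtons=70,
)

```text
t: 13.9
position: [0.5551, -0.046, 0.2822]
tcp_rot: [[-0.957, 0.289, -0.002], [0.289, 0.957, 0.0], [0.002, -0.0, -1.0]]
wrist_force: [0.4, -0.9, -0.7]
grip_width: 0.175
```

```bash
python3 - <<'E'
from h import *
o=get_obs();print(o['t'],o['position'],o['q'][5],np.arctan2(o['tcp_rot'][1][0],o['tcp_rot'][0][0]),o['grip_width'])
plan([([.5754,.031,.265],3.2-np.arctan2(o['tcp_rot'][1][0],o['tcp_rot'][0][0]),4)])
t=viewer.snapshot("top")[:,:,::-1];cv2.imwrite("pics/top13.png",t);crop(0,"pics/t13.png",360,130,460,220,7,t)
crop("side","pics/s13.png",290,110,410,230,5)
E
```

```text
13.9 [ 0.55510342 -0.04595076  0.28221717] -1.4263406338592814 2.8487544716613047 0.17457350988892228
0 {'x': 0.07, 'y': 1.99, 'z': 0.43, 'wz': -0.088}
1 {'x': -0.11, 'y': 1.99, 'z': 0.43, 'wz': -0.088}
2 {'x': -0.28, 'y': 1.97, 'z': 0.43, 'wz': -0.088}
3 {'x': -0.45, 'y': 1.93, 'z': 0.43, 'wy': -0.002, 'wz': -0.087}
end [0.5754 0.031  0.265 ] yaw -3.083431025474417
```

View pics/t13.png

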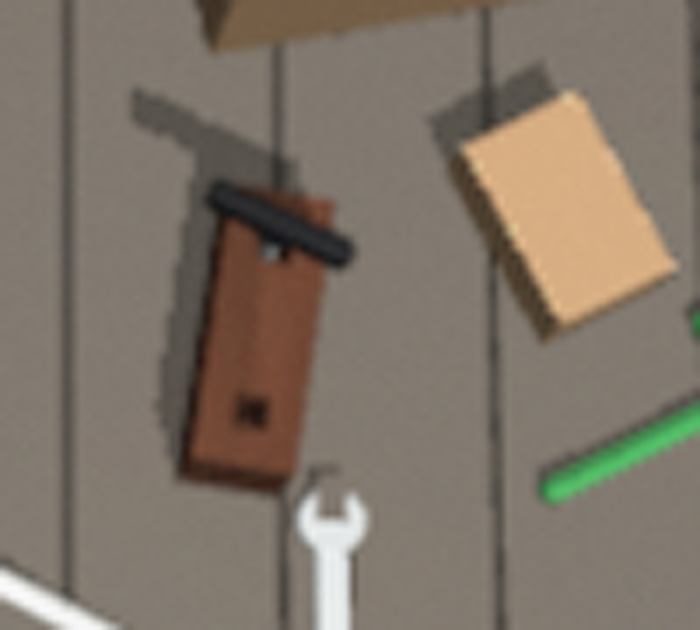

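View pics/s13.png

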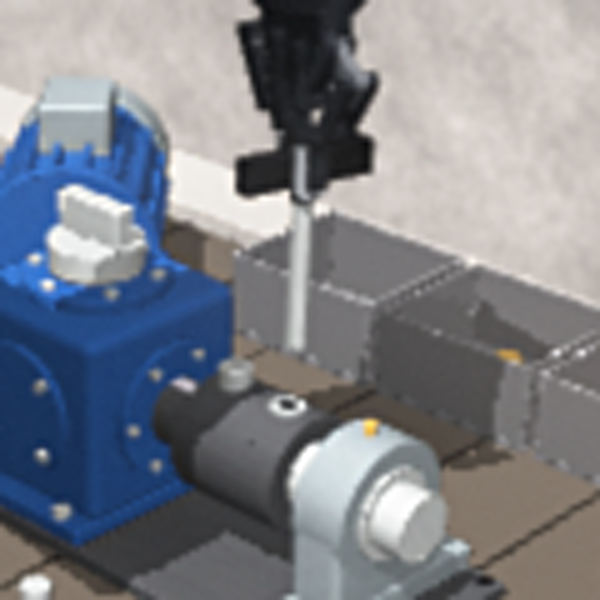

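Emit:
servo_tool(
  plan=[
    {"hand": 0, "x": 0.1, "y": 2.0, "z": 0.4, "wx": 0, "wy": 0, "wz": -0.088},
    {"hand": 0, "x": -0.1, "y": 2.0, "z": 0.4, "wx": 0, "wy": 0, "wz": -0.088},
    {"hand": 0, "x": -0.3, "y": 2.0, "z": 0.4, "wx": 0, "wy": 0, "wz": -0.088},
    {"hand": 0, "x": -0.45, "y": 1.9, "z": 0.4, "wx": 0, "wy": 0, "wz": -0.088},
    {"hand": 0, "x": 0, "y": 0, "z": 0, "wx": 0, "wy": 0, "wz": 0},
    {"hand": 0, "x": 0, "y": 0, "z": 0, "wx": 0, "wy": 0, "wz": 0},
    {"hand": 0, "x": 0, "y": 0, "z": 0, "wx": 0, "wy": 0, "wz": 0},
    {"hand": 0, "x": 0, "y": 0, "z": 0, "wx": 0, "wy": 0, "wz": 0},
  ],
  newtons=70,
)

```text
t: 15.0
position: [0.5758, 0.0292, 0.2676]
tcp_rot: [[-0.999, -0.052, 0.0], [-0.052, 0.999, -0.0], [-0.0, -0.0, -1.0]]
wrist_force: [0.0, -0.4, -1.8]
grip_width: 0.175
```

```bash
python3 - <<'E'
from h import *
o=get_obs();print(o['t'],o['position'],o['q'][5],np.arctan2(o['tcp_rot'][1][0],o['tcp_rot'][0][0]),o['grip_width'],o['wrist_force'],o['moment'])
print("hole0 cam",onz("top",(252.5)/7-.5+360,(411.5)/7-.5+130,.06))
s=viewer.snapshot("side")[:,:,::-1];cv2.imwrite("pics/side14.png",s)
crop("side","pics/s14.png",305,140,365,210,10,s)
E
```

```text
15.0 [0.57581428 0.02918726 0.26760372] -1.635600576969926 -3.0896312076342816 0.17519096432189524 [ 0.02972571 -0.35468447 -1.82337669] [-0.01366045 -0.00993243 -0.0251252 ]
hole0 cam [ 0.4787224  -0.31981936  0.06      ]
```

View pics/s14.png

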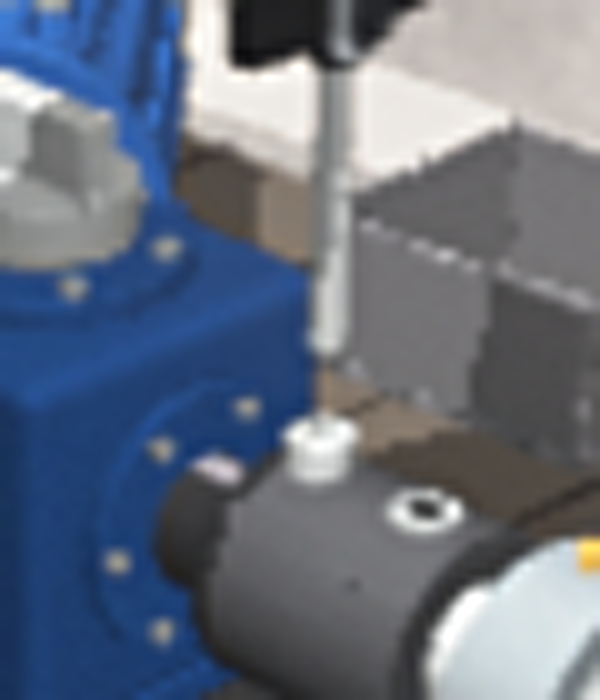

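```bash
python3 - <<'E'
from h import *
z=lambda u,v:np.array(((u+.5)/10-.5+305,(v+.5)/10-.5+140))
tipz=.2676-.081
tip=z(330.5,351);scr=z(320,432)
print(tip,scr)
# tip bottom centre: the end face centre; assume z tip
p=onz("side",*tip,tipz);s=onz("side",*scr,.154);print("tip",p,"screw side",s,"diff",p-s)
print("TCP",get_obs()['position'])
a=np.array([.7029,-.7112,0])
print("lateral tip-screw mm",1000*a@(p-s))
E
```

```text
[337.6  174.65] [336.55 182.75]
tip [0.57703196 0.02660892 0.1866    ] screw side [0.57634704 0.03023611 0.154     ] diff [ 0.00068492 -0.00362719  0.0326    ]
TCP [0.57583238 0.02931991 0.26760402]
lateral tip-screw mm 3.0610904195231092
```

Emit:
servo_tool(
  plan=[
    {"hand": 0, "x": 0.1, "y": 0.33, "z": 1, "wx": 0, "wy": 0, "wz": 0},
    {"hand": 0, "x": 0, "y": 0, "z": 1, "wx": 0, "wy": 0, "wz": 0},
    {"hand": 0, "x": 0, "y": 0, "z": 0.6, "wx": 0, "wy": 0, "wz": 0},
    {"hand": 0, "x": 0, "y": 0, "z": 0, "wx": 0, "wy": 0, "wz": 0},
    {"hand": 0, "x": 0, "y": 0, "z": 0, "wx": 0, "wy": 0, "wz": 0},
    {"hand": 0, "x": 0, "y": 0, "z": 0, "wx": 0, "wy": 0, "wz": 0},
    {"hand": 0, "x": 0, "y": 0, "z": 0, "wx": 0, "wy": 0, "wz": 0},
    {"hand": 0, "x": 0, "y": 0, "z": 0, "wx": 0, "wy": 0, "wz": 0},
  ],
  newtons=70,
)

```text
t: 16.05
position: [0.5747, 0.033, 0.2416]
tcp_rot: [[-0.999, -0.053, 0.0], [-0.053, 0.999, -0.0], [-0.0, -0.0, -1.0]]
wrist_force: [-0.1, -0.5, -2.3]
grip_width: 0.172
```

```bash
python3 - <<'E'
from h import *
o=get_obs();print(o['t'],o['position'],o['q'][5],np.arctan2(o['tcp_rot'][1][0],o['tcp_rot'][0][0]),o['grip_width'],o['wrist_force'],o['moment'])
s=viewer.snapshot("side")[:,:,::-1];cv2.imwrite("pics/side15.png",s)
crop("side","pics/s15.png",315,160,355,200,14,s)
t=viewer.snapshot("top")[:,:,::-1];crop(0,"pics/t15.png",230,100,360,210,5,t)
E
```

```text
16.05 [0.57468011 0.03295703 0.24156859] -1.6303660256782848 -3.08836230598369 0.17188781222340585 [-0.12024622 -0.49487556 -2.31182276] [-0.08294568  0.01401907 -0.05869733]
```

View pics/s15.png

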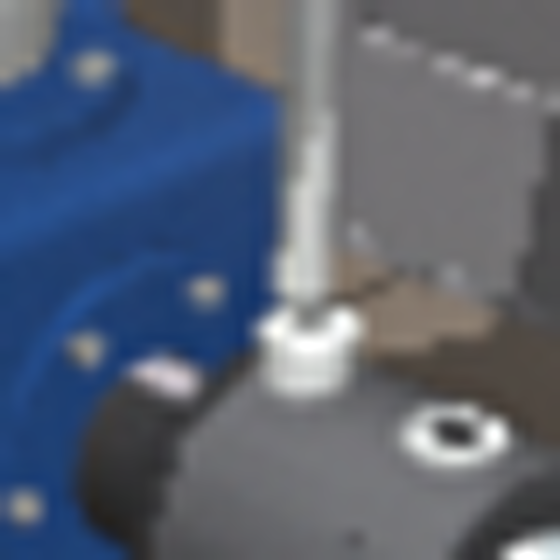

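View pics/t15.png

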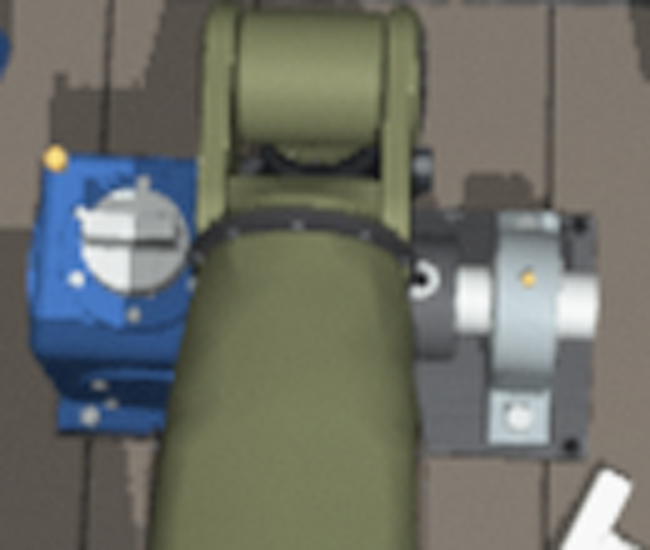

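```bash
python3 - <<'E'
from h import *
s=cv2.imread("pics/side15.png")
g=s.astype(int).max(2)
b=s.astype(int)
sat=(s.max(2).astype(int)-s.min(2))
for r in range(160,192): print(r,' '.join(f"{v:3d}" for v in s[r,328:346].max(1)))
print()
for r in range(172,192): print(r,' '.join(f"{v:3d}" for v in sat[r,328:346]))
E
```

```text
160  83  82  98 134 134 131 130 123 128 152 145 117 100  93  98 100 101 102
161  83  82  98 134 135 132 131 122 130 153 146 116 103  90 103  99 100 100
162  84  83  99 134 135 133 130 121 129 154 144 113 117 150 150 109 101  99
163  75  81 100 137 136 134 132 122 129 151 138 115 115 128 131 132 132 111
164 124 116  98 119 136 137 133 120 128 151 135 114 116 117 120 120 119 118
165 131 131 126 124 110 118 130 121 129 152 135 114 116 116 116 117 115 117
166 128 130 128 128 127 125 111 106 126 151 134 117 117 118 119 117 117 118
167 129 128 129 130 136 140 134 116 128 151 137 116 115 117 117 118 118 118
168 131 132 134 138 141 144 137 122 134 160 161 118 115 117 116 117 117 117
169 137 138 141 142 141 137 129 121 135 164 165 118 114 117 117 116 118 116
170 144 143 139 134 129 126 118 117 150 192 168 117 114 117 116 116 118 117
171 139 135 128 123 120 115 114 115 152 199 167 116 114 116 117 117 117 117
172 127 121 116 116 114 113 112 119 162 198 167 115 115 117 117 116 117 116
173 117 115 115 115 114 113 113 136 194 200 165 116 115 117 116 117 116 117
174 112 114 115 115 114 114 111 140 
[... 2152 characters left out ...]
  25  25  24  25
183  82  82  81  85  73  26   3   4   2   2   3   2   7  24  25  25  25  24
184  84  86  84  82  68  20   4   2   1   1   1   2   9  25  27  24  25  24
185  59  81  75  40  13   3   4   2   2   1   3   3   5  19  19  17  17  16
186  11  32  37   6   2   1   2   1   3   4   4   2   2   1   4  11  14  15
187   7   5   7   1   3   4   3   3   2   3   2   1   5   6   3   1   1   8
188   5   3   2   5   5   5   4   3   3   3   3   3   3   3   4   5   4   2
189   2   4   5   6   5   4   4   5   5   5   4   4   4   4   5   4   3   3
190   2   4   4   6   5   6   5   5   6   4   4   4   4   5   4   4   4   3
191   4   4   3   4   4   5   5   4   4   4   4   5   5   4   3   3   3   3
```

Emit:
servo_tool(
  plan=[
    {"hand": 0, "x": -0.13, "y": -0.14, "z": 0.2, "wx": 0, "wy": 0, "wz": 0},
    {"hand": 0, "x": 0, "y": 0, "z": 0.2, "wx": 0, "wy": 0, "wz": 0},
    {"hand": 0, "x": 0, "y": 0, "z": 0.1, "wx": 0, "wy": 0, "wz": 0},
    {"hand": 0, "x": 0, "y": 0, "z": 0.1, "wx": 0, "wy": 0, "wz": 0},
    {"hand": 0, "x": 0, "y": 0, "z": 0, "wx": 0, "wy": 0, "wz": 0},
    {"hand": 0, "x": 0, "y": 0, "z": 0, "wx": 0, "wy": 0, "wz": 0},
    {"hand": 0, "x": 0, "y": 0, "z": 0, "wx": 0, "wy": 0, "wz": 0},
    {"hand": 0, "x": 0, "y": 0, "z": 0, "wx": 0, "wy": 0, "wz": 0},
  ],
  newtons=70,
)

```text
t: 17.15
position: [0.5761, 0.0316, 0.2355]
tcp_rot: [[-0.999, -0.053, 0.0], [-0.053, 0.999, 0.0], [-0.0, 0.0, -1.0]]
wrist_force: [0.5, -0.1, -1.5]
grip_width: 0.178
```

```bash
cat >> h.py <<'E'
def st():
    o=get_obs();R=np.array(o['tcp_rot']);print(round(o['t'],2),np.round(o['position'],4),"yaw",round(np.arctan2(R[1,0],R[0,0]),3),"q6",round(o['q'][5],3),"g",round(o['grip_width'],3),"F",np.round(o['wrist_force'],1),"M",np.round(o['moment'],2),"tool F",np.round(R.T@np.array(o['wrist_force']),1));return o
E
python3 - <<'E'
from h import *
st()
s=viewer.snapshot("side")[:,:,::-1];cv2.imwrite("pics/side16.png",s)
crop("side","pics/s16.png",315,160,355,200,14,s)
E
```

```text
17.15 [0.5761 0.0316 0.2355] yaw -3.088 q6 -1.633 g 0.178 F [ 0.5 -0.1 -1.5] M [-0.03  0.   -0.06] tool F [-0.5 -0.1  1.5]
```

View pics/s16.png

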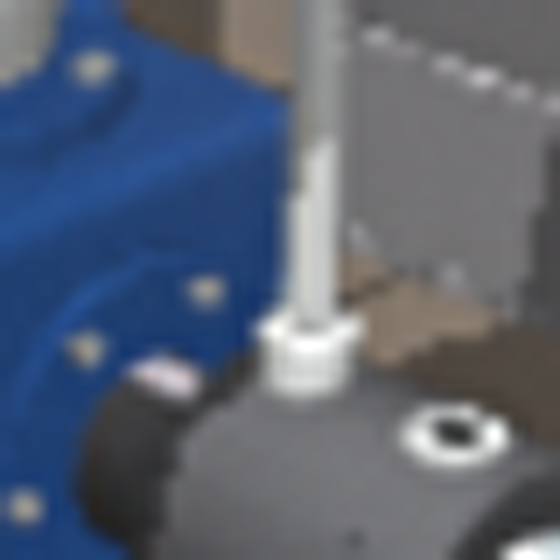

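Emit:
servo_tool(
  plan=[
    {"hand": 0, "x": 0, "y": 0, "z": 0.05, "wx": 0, "wy": 0, "wz": 0},
    {"hand": 0, "x": 0, "y": 0, "z": 0.05, "wx": 0, "wy": 0, "wz": 0},
    {"hand": 0, "x": 0, "y": 0, "z": 0.05, "wx": 0, "wy": 0, "wz": 0},
    {"hand": 0, "x": 0, "y": 0, "z": 0.05, "wx": 0, "wy": 0, "wz": 0},
    {"hand": 0, "x": 0, "y": 0, "z": 0.05, "wx": 0, "wy": 0, "wz": 0},
    {"hand": 0, "x": 0, "y": 0, "z": 0, "wx": 0, "wy": 0, "wz": 0},
    {"hand": 0, "x": 0, "y": 0, "z": 0, "wx": 0, "wy": 0, "wz": 0},
    {"hand": 0, "x": 0, "y": 0, "z": 0, "wx": 0, "wy": 0, "wz": 0},
  ],
  newtons=70,
)

```text
t: 18.2
position: [0.5761, 0.0317, 0.233]
tcp_rot: [[-0.999, -0.053, 0.0], [-0.053, 0.999, 0.0], [-0.0, 0.0, -1.0]]
wrist_force: [-0.1, 0.8, -0.0]
grip_width: 0.174
```

```bash
python3 - <<'E'
from h import *
st()
s=viewer.snapshot("side")[:,:,::-1];cv2.imwrite("pics/side17.png",s)
crop("side","pics/s17.png",315,160,355,200,14,s)
E
```

```text
18.2 [0.5761 0.0317 0.233 ] yaw -3.088 q6 -1.633 g 0.174 F [-0.1  0.8 -0. ] M [0.03 0.06 0.01] tool F [0.  0.8 0. ]
```

View pics/s17.png

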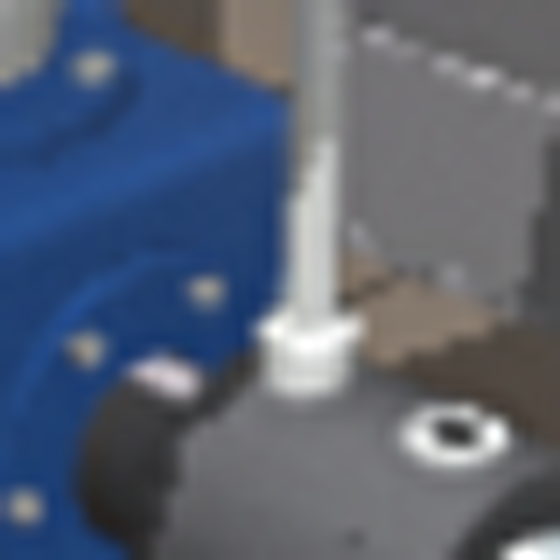

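```bash
python3 - <<'E'
from h import *
for f in("side17","side9"):
  s=cv2.imread(f"pics/{f}.png");print(f)
  for r in range(178,189): print(r,' '.join(f"{v:3d}" for v in s[r,331:343].max(1)))
print(proj("side",[.575,.0285,.154]))
E
```

```text
side17
178 112 113 112 111 138 195 202 185 126 128 130 117
179 113 113 112 115 148 197 203 186 128 131 129 119
180 113 110 111 121 158 196 203 187 125 117  96 103
181 111 108 109 121 159 194 201 179  94 100 121 128
182 110 107 118 165 210 196 199 190 154 160 134 132
183 111 113 163 245 234 215 222 235 240 202 137 131
184 110 101 123 197 230 254 253 247 208 151 131 135
185  84  70  99 175 204 227 228 216 176 113 114 131
186  64  62 101 176 198 209 211 201 168 106  87  89
187  65  84 120 165 203 213 212 190 140 101  94  89
188  81 113 119 126 142 154 142 129 113 104 104 103
side9
178 113 114 115 117 109  98 138 136 131 133 129 117
179 113 115 114 116 109  97 137 136 135 134 131 119
180 113 112 114 113 107  96 135 136 130 122  98 104
181 113 112 113 114 111 121 144 131 101 103 123 128
182 111 111 116 136 147 139 136 142 145 136 133 133
183 112 113 120 143 153 149 145 151 160 151 134 133
184 112 105  95 115 144 184 191 179 155 139 134 135
185  87  75  76 107 128 153 161 161 147 115 118 135
186  67  63  75 109 127 142 153 158 145  99  72  94
187  64  64  72 101 131 145 154 146 107  69  58  59
188  66  66  66  72  84  98  98  83  68  63  60  61
[336.65529702 183.03446472]
```

Emit:
servo_tool(
  plan=[
    {"hand": 0, "x": 0, "y": 0, "z": 0.05, "wx": 0, "wy": 0, "wz": 0},
    {"hand": 0, "x": 0, "y": 0, "z": 0.05, "wx": 0, "wy": 0, "wz": 0},
    {"hand": 0, "x": 0, "y": 0, "z": 0, "wx": 0, "wy": 0, "wz": 0},
    {"hand": 0, "x": 0, "y": 0, "z": 0, "wx": 0, "wy": 0, "wz": 0},
    {"hand": 0, "x": 0, "y": 0, "z": 0, "wx": 0, "wy": 0, "wz": 0},
    {"hand": 0, "x": 0, "y": 0, "z": 0, "wx": 0, "wy": 0, "wz": 0},
    {"hand": 0, "x": 0, "y": 0, "z": 0, "wx": 0, "wy": 0, "wz": 0},
    {"hand": 0, "x": 0, "y": 0, "z": 0, "wx": 0, "wy": 0, "wz": 0},
  ],
  newtons=70,
)

```text
t: 19.25
position: [0.5761, 0.0317, 0.2321]
tcp_rot: [[-0.999, -0.053, 0.0], [-0.053, 0.999, 0.0], [-0.0, 0.0, -1.0]]
wrist_force: [0.7, -0.3, 3.4]
grip_width: 0.177
```

```bash
python3 - <<'E'
from h import *
st()
E
```

```text
19.25 [0.5761 0.0317 0.2321] yaw -3.088 q6 -1.633 g 0.177 F [ 0.7 -0.3  3.4] M [ 0.14  0.1  -0.  ] tool F [-0.6 -0.3 -3.4]
```

Contact at TCP z≈0.2325 with the tip centred on the screw as far as the side view shows. Now I'll press lightly and turn clockwise to find the hexagon.

Emit:
servo_tool(
  plan=[
    {"hand": 0, "x": 0, "y": 0, "z": 0.05, "wx": 0, "wy": 0, "wz": 0.09},
    {"hand": 0, "x": 0, "y": 0, "z": 0, "wx": 0, "wy": 0, "wz": 0.09},
    {"hand": 0, "x": 0, "y": 0, "z": 0, "wx": 0, "wy": 0, "wz": 0.09},
    {"hand": 0, "x": 0, "y": 0, "z": 0, "wx": 0, "wy": 0, "wz": 0.09},
    {"hand": 0, "x": 0, "y": 0, "z": 0, "wx": 0, "wy": 0, "wz": 0.09},
    {"hand": 0, "x": 0, "y": 0, "z": 0, "wx": 0, "wy": 0, "wz": 0.09},
    {"hand": 0, "x": 0, "y": 0, "z": 0, "wx": 0, "wy": 0, "wz": 0.09},
    {"hand": 0, "x": 0, "y": 0, "z": 0, "wx": 0, "wy": 0, "wz": 0},
  ],
  newtons=70,
)

```text
t: 20.25
position: [0.576, 0.0313, 0.231]
tcp_rot: [[-0.838, 0.545, -0.0], [0.545, 0.838, -0.0], [0.0, -0.001, -1.0]]
wrist_force: [1.4, -1.2, -1.7]
grip_width: 0.176
```

```bash
python3 - <<'E'
from h import *
st()
E
```

```text
20.25 [0.576  0.0313 0.231 ] yaw 2.565 q6 -1.003 g 0.176 F [ 1.4 -1.2 -1.7] M [-0.37 -0.39  0.  ] tool F [-1.8 -0.2  1.7]
```

Emit:
servo_tool(
  plan=[
    {"hand": 0, "x": 0, "y": 0, "z": 0.05, "wx": 0, "wy": 0, "wz": 0},
    {"hand": 0, "x": 0, "y": 0, "z": 0.05, "wx": 0, "wy": 0, "wz": 0},
    {"hand": 0, "x": 0, "y": 0, "z": 0.05, "wx": 0, "wy": 0, "wz": 0},
    {"hand": 0, "x": 0, "y": 0, "z": 0.05, "wx": 0, "wy": 0, "wz": 0},
    {"hand": 0, "x": 0, "y": 0, "z": 0.05, "wx": 0, "wy": 0, "wz": 0},
    {"hand": 0, "x": 0, "y": 0, "z": 0, "wx": 0, "wy": 0, "wz": 0},
    {"hand": 0, "x": 0, "y": 0, "z": 0, "wx": 0, "wy": 0, "wz": 0},
    {"hand": 0, "x": 0, "y": 0, "z": 0, "wx": 0, "wy": 0, "wz": 0},
  ],
  newtons=70,
)

```text
t: 21.25
position: [0.5761, 0.0316, 0.229]
tcp_rot: [[-0.838, 0.545, 0.0], [0.545, 0.838, -0.0], [-0.0, -0.0, -1.0]]
wrist_force: [2.1, -3.6, 2.0]
grip_width: 0.179
```

```bash
python3 - <<'E'
from h import *
st()
E
```

```text
21.25 [0.5761 0.0316 0.229 ] yaw 2.565 q6 -1.003 g 0.179 F [ 2.1 -3.6  2. ] M [-0.96 -0.41 -0.04] tool F [-3.7 -1.9 -2. ]
```

Emit:
servo_tool(
  plan=[
    {"hand": 0, "x": -0.05, "y": -0.03, "z": 0.03, "wx": 0, "wy": 0, "wz": 0.05},
    {"hand": 0, "x": 0, "y": 0, "z": 0.03, "wx": 0, "wy": 0, "wz": 0.05},
    {"hand": 0, "x": 0, "y": 0, "z": 0.03, "wx": 0, "wy": 0, "wz": 0.05},
    {"hand": 0, "x": 0, "y": 0, "z": 0.03, "wx": 0, "wy": 0, "wz": 0.05},
    {"hand": 0, "x": 0, "y": 0, "z": 0.03, "wx": 0, "wy": 0, "wz": 0.05},
    {"hand": 0, "x": 0, "y": 0, "z": 0, "wx": 0, "wy": 0, "wz": 0},
    {"hand": 0, "x": 0, "y": 0, "z": 0, "wx": 0, "wy": 0, "wz": 0},
    {"hand": 0, "x": 0, "y": 0, "z": 0, "wx": 0, "wy": 0, "wz": 0},
  ],
  newtons=70,
)

```text
t: 22.25
position: [0.5764, 0.0311, 0.2278]
tcp_rot: [[-0.678, 0.735, 0.001], [0.735, 0.678, -0.0], [-0.0, 0.0, -1.0]]
wrist_force: [1.0, -3.6, 6.8]
grip_width: 0.178
```

```bash
python3 - <<'E'
from h import *
st()
E
```

```text
22.25 [0.5764 0.0311 0.2278] yaw 2.316 q6 -0.755 g 0.178 F [ 1.  -3.6  6.8] M [-1.03 -0.26  0.13] tool F [-3.3 -1.8 -6.8]
```

Emit:
servo_tool(
  plan=[
    {"hand": 0, "x": -0.04, "y": -0.03, "z": 0, "wx": 0, "wy": 0, "wz": 0.04},
    {"hand": 0, "x": -0.04, "y": -0.03, "z": 0, "wx": 0, "wy": 0, "wz": 0.04},
    {"hand": 0, "x": 0, "y": 0, "z": 0, "wx": 0, "wy": 0, "wz": 0.04},
    {"hand": 0, "x": 0, "y": 0, "z": 0, "wx": 0, "wy": 0, "wz": 0.04},
    {"hand": 0, "x": 0, "y": 0, "z": 0, "wx": 0, "wy": 0, "wz": 0.04},
    {"hand": 0, "x": 0, "y": 0, "z": 0, "wx": 0, "wy": 0, "wz": 0.04},
    {"hand": 0, "x": 0, "y": 0, "z": 0, "wx": 0, "wy": 0, "wz": 0},
    {"hand": 0, "x": 0, "y": 0, "z": 0, "wx": 0, "wy": 0, "wz": 0},
  ],
  newtons=70,
)

```text
t: 23.25
position: [0.5766, 0.0303, 0.2279]
tcp_rot: [[-0.484, 0.875, 0.001], [0.875, 0.484, 0.0], [-0.0, 0.001, -1.0]]
wrist_force: [1.1, -3.1, 4.6]
grip_width: 0.179
```

```bash
python3 - <<'E'
from h import *
st()
s=viewer.snapshot("side")[:,:,::-1];cv2.imwrite("pics/side18.png",s)
crop("side","pics/s18.png",310,125,360,195,10,s)
E
```

```text
23.25 [0.5766 0.0303 0.2279] yaw 2.076 q6 -0.516 g 0.179 F [ 1.1 -3.1  4.6] M [-0.72 -0.55  0.19] tool F [-3.3 -0.5 -4.6]
```

View pics/s18.png

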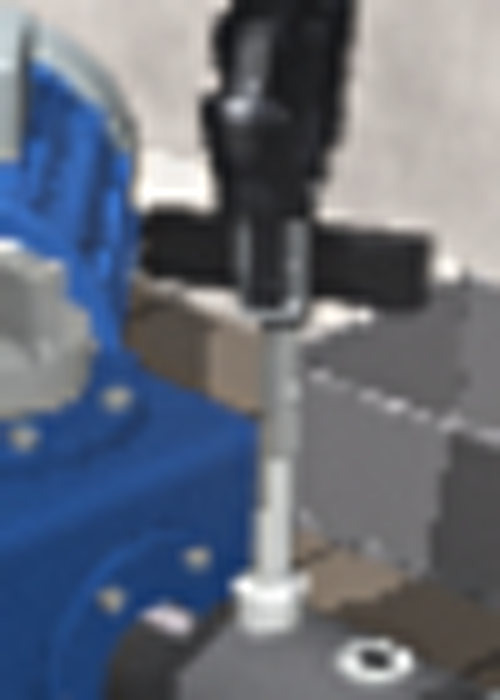

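Mz ≈ 0.19 N m matches the thread drag, so the hexagon is engaged but only part-way in. I'll ease the torque off and push down to full depth.

Emit:
servo_tool(
  plan=[
    {"hand": 0, "x": -0.03, "y": 0, "z": 0, "wx": 0, "wy": 0, "wz": -0.08},
    {"hand": 0, "x": 0, "y": 0, "z": 0.06, "wx": 0, "wy": 0, "wz": 0},
    {"hand": 0, "x": 0, "y": 0, "z": 0.06, "wx": 0, "wy": 0, "wz": 0},
    {"hand": 0, "x": 0, "y": 0, "z": 0.06, "wx": 0, "wy": 0, "wz": 0},
    {"hand": 0, "x": 0, "y": 0, "z": 0, "wx": 0, "wy": 0, "wz": 0},
    {"hand": 0, "x": 0, "y": 0, "z": 0, "wx": 0, "wy": 0, "wz": -0.03},
    {"hand": 0, "x": 0, "y": 0, "z": 0, "wx": 0, "wy": 0, "wz": 0},
    {"hand": 0, "x": 0, "y": 0, "z": 0, "wx": 0, "wy": 0, "wz": 0},
  ],
  newtons=70,
)

```text
t: 24.3
position: [0.5766, 0.03, 0.2257]
tcp_rot: [[-0.575, 0.818, 0.0], [0.818, 0.575, 0.0], [0.0, 0.0, -1.0]]
wrist_force: [2.2, -0.2, 3.5]
grip_width: 0.174
```

```bash
python3 - <<'E'
from h import *
st()
E
```

```text
24.3 [0.5766 0.03   0.2257] yaw 2.184 q6 -0.625 g 0.174 F [ 2.2 -0.2  3.5] M [-0.21 -0.49  0.02] tool F [-1.4  1.7 -3.5]
```

Emit:
servo_tool(
  plan=[
    {"hand": 0, "x": -0.02, "y": 0.02, "z": 0.08, "wx": 0, "wy": 0, "wz": 0},
    {"hand": 0, "x": 0, "y": 0, "z": 0.08, "wx": 0, "wy": 0, "wz": 0},
    {"hand": 0, "x": 0, "y": 0, "z": 0.08, "wx": 0, "wy": 0, "wz": 0},
    {"hand": 0, "x": 0, "y": 0, "z": 0.08, "wx": 0, "wy": 0, "wz": 0},
    {"hand": 0, "x": 0, "y": 0, "z": 0.08, "wx": 0, "wy": 0, "wz": 0},
    {"hand": 0, "x": 0, "y": 0, "z": 0, "wx": 0, "wy": 0, "wz": 0},
    {"hand": 0, "x": 0, "y": 0, "z": 0, "wx": 0, "wy": 0, "wz": 0},
    {"hand": 0, "x": 0, "y": 0, "z": 0, "wx": 0, "wy": 0, "wz": 0},
  ],
  newtons=70,
)

```text
t: 25.3
position: [0.5775, 0.0298, 0.2246]
tcp_rot: [[-0.576, 0.818, 0.004], [0.818, 0.576, -0.0], [-0.002, 0.003, -1.0]]
wrist_force: [-2.8, -1.2, 26.2]
grip_width: 0.173
```

```bash
python3 - <<'E'
from h import *
st()
E
```

```text
25.3 [0.5775 0.0298 0.2246] yaw 2.184 q6 -0.625 g 0.173 F [-2.8 -1.2 26.2] M [-0.31  0.84  0.02] tool F [  0.6  -2.9 -26.2]
```

Emit:
servo_tool(
  plan=[
    {"hand": 0, "x": -0.03, "y": -0.05, "z": -0.15, "wx": 0, "wy": 0, "wz": 0.11},
    {"hand": 0, "x": 0, "y": 0, "z": 0, "wx": 0, "wy": 0, "wz": 0.13},
    {"hand": 0, "x": 0, "y": 0, "z": 0, "wx": 0, "wy": 0, "wz": 0.13},
    {"hand": 0, "x": 0, "y": 0, "z": 0, "wx": 0, "wy": 0, "wz": 0.13},
    {"hand": 0, "x": 0, "y": 0, "z": 0, "wx": 0, "wy": 0, "wz": 0.13},
    {"hand": 0, "x": 0, "y": 0, "z": 0, "wx": 0, "wy": 0, "wz": 0.13},
    {"hand": 0, "x": 0, "y": 0, "z": 0, "wx": 0, "wy": 0, "wz": 0.13},
    {"hand": 0, "x": 0, "y": 0, "z": 0, "wx": 0, "wy": 0, "wz": 0},
  ],
  newtons=70,
)

```text
t: 26.3
position: [0.5768, 0.0289, 0.2249]
tcp_rot: [[0.275, 0.961, 0.002], [0.961, -0.275, -0.001], [-0.0, 0.002, -1.0]]
wrist_force: [-1.0, -3.2, 16.1]
grip_width: 0.174
```

```bash
python3 - <<'E'
from h import *
st()
s=viewer.snapshot("side")[:,:,::-1];cv2.imwrite("pics/side19.png",s)
crop("side","pics/s19.png",310,125,360,195,10,s)
for h in (.154,.260,.273):print(h,proj("side",[.575,.0285,h]))
E
```

```text
26.3 [0.5768 0.0289 0.2249] yaw 1.292 q6 0.266 g 0.174 F [-1.  -3.2 16.1] M [-0.94  0.54  0.15] tool F [ -3.4  -0.  -16.1]
0.154 [336.65529702 183.03446472]
0.26 [337.14102165 155.21796266]
0.273 [337.20278673 151.68079702]
```

View pics/s19.png

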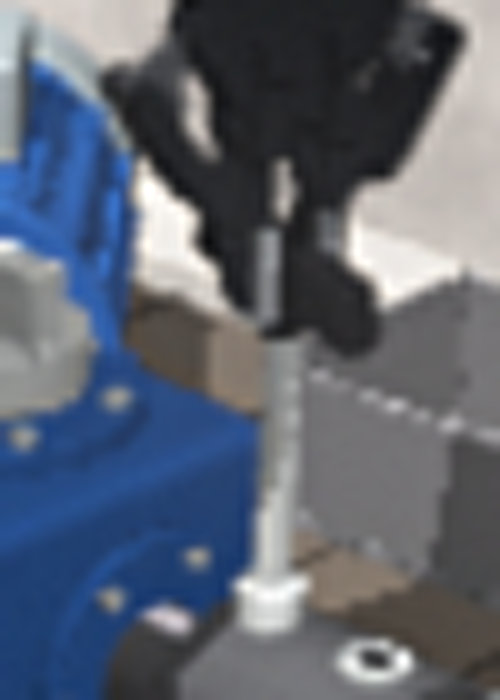

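```bash
python3 - <<'E'
from h import *
from scipy.optimize import brentq
f=lambda p,r,dx: brentq(lambda h:proj("side",[p[0],p[1],h])[1]-r,0,.4)
z1=f((.4805,-.321),(328.5)/10-.5+210,0);z2=f((.575,.0285),(332.5)/10-.5+125,0)
print(z1,z2,"tip now",z2-z1+.01)
st()
E
```

```text
0.11635624111102036 0.2506296444967331 tip now 0.14427340338571273
26.35 [0.5768 0.0288 0.2248] yaw 1.294 q6 0.264 g 0.174 F [-1.8 -3.3 16.5] M [-0.95  0.51  0.15] tool F [ -3.6  -0.8 -16.5]
```

Emit:
servo_tool(
  plan=[
    {"hand": 0, "x": -0.03, "y": 0, "z": 0, "wx": 0, "wy": 0, "wz": -0.1},
    {"hand": 0, "x": 0, "y": 0, "z": 0.05, "wx": 0, "wy": 0, "wz": 0},
    {"hand": 0, "x": 0, "y": 0, "z": 0.05, "wx": 0, "wy": 0, "wz": 0},
    {"hand": 0, "x": 0, "y": 0, "z": -0.2, "wx": 0, "wy": 0, "wz": 0.1},
    {"hand": 0, "x": 0, "y": 0, "z": 0, "wx": 0, "wy": 0, "wz": 0.1},
    {"hand": 0, "x": 0, "y": 0, "z": 0, "wx": 0, "wy": 0, "wz": 0.1},
    {"hand": 0, "x": 0, "y": 0, "z": 0, "wx": 0, "wy": 0, "wz": 0},
    {"hand": 0, "x": 0, "y": 0, "z": 0, "wx": 0, "wy": 0, "wz": 0},
  ],
  newtons=70,
)

```text
t: 27.35
position: [0.5765, 0.0285, 0.2249]
tcp_rot: [[0.459, 0.889, 0.0], [0.889, -0.459, -0.001], [-0.001, 0.001, -1.0]]
wrist_force: [-1.7, -3.7, 10.4]
grip_width: 0.176
```

```bash
python3 - <<'E'
from h import *
st()
E
```

```text
27.35 [0.5765 0.0285 0.2249] yaw 1.094 q6 0.463 g 0.176 F [-1.7 -3.7 10.4] M [-0.97  0.2   0.17] tool F [ -4.1   0.2 -10.4]
```

Emit:
servo_tool(
  plan=[
    {"hand": 0, "x": -0.03, "y": 0, "z": 0, "wx": 0, "wy": 0, "wz": 0.08},
    {"hand": 0, "x": 0, "y": 0, "z": 0, "wx": 0, "wy": 0, "wz": 0.08},
    {"hand": 0, "x": 0, "y": 0, "z": 0, "wx": 0, "wy": 0, "wz": 0.07},
    {"hand": 0, "x": 0, "y": 0, "z": 0, "wx": 0, "wy": 0, "wz": 0.05},
    {"hand": 0, "x": 0, "y": 0, "z": 0, "wx": 0, "wy": 0, "wz": 0.05},
    {"hand": 0, "x": 0, "y": 0, "z": 0, "wx": 0, "wy": 0, "wz": 0.05},
    {"hand": 0, "x": 0, "y": 0, "z": 0, "wx": 0, "wy": 0, "wz": 0},
    {"hand": 0, "x": 0, "y": 0, "z": 0, "wx": 0, "wy": 0, "wz": 0},
  ],
  newtons=70,
)

```text
t: 28.35
position: [0.5762, 0.0282, 0.2249]
tcp_rot: [[0.756, 0.655, -0.0], [0.655, -0.756, -0.001], [-0.001, 0.001, -1.0]]
wrist_force: [-1.3, -3.9, 11.5]
grip_width: 0.173
```

```bash
python3 - <<'E'
from h import *
st()
E
```

```text
28.35 [0.5762 0.0282 0.2249] yaw 0.714 q6 0.843 g 0.173 F [-1.3 -3.9 11.5] M [-1.13  0.52  0.17] tool F [ -3.6   2.1 -11.5]
```

Emit:
servo_tool(
  plan=[
    {"hand": 0, "x": 0, "y": 0, "z": 0, "wx": 0, "wy": 0, "wz": 0.03},
    {"hand": 0, "x": 0, "y": 0, "z": 0, "wx": 0, "wy": 0, "wz": 0.03},
    {"hand": 0, "x": 0, "y": 0, "z": 0, "wx": 0, "wy": 0, "wz": 0.03},
    {"hand": 0, "x": 0, "y": 0, "z": 0, "wx": 0, "wy": 0, "wz": 0.03},
    {"hand": 0, "x": 0, "y": 0, "z": 0, "wx": 0, "wy": 0, "wz": 0.03},
    {"hand": 0, "x": 0, "y": 0, "z": 0, "wx": 0, "wy": 0, "wz": 0.03},
    {"hand": 0, "x": 0, "y": 0, "z": 0, "wx": 0, "wy": 0, "wz": 0},
    {"hand": 0, "x": 0, "y": 0, "z": 0, "wx": 0, "wy": 0, "wz": 0},
  ],
  newtons=70,
)

```text
t: 29.35
position: [0.576, 0.0282, 0.2249]
tcp_rot: [[0.861, 0.509, -0.0], [0.509, -0.861, -0.001], [-0.001, 0.001, -1.0]]
wrist_force: [-3.1, -3.9, 11.4]
grip_width: 0.178
```

```bash
python3 - <<'E'
from h import *
st()
E
```

```text
29.35 [0.576  0.0282 0.2249] yaw 0.534 q6 1.023 g 0.178 F [-3.1 -3.9 11.4] M [-1.23  0.81  0.21] tool F [ -4.7   1.8 -11.4]
```

Emit:
servo_tool(
  plan=[
    {"hand": 0, "x": -0.04, "y": 0, "z": 0, "wx": 0, "wy": 0, "wz": 0.03},
    {"hand": 0, "x": 0, "y": 0, "z": 0, "wx": 0, "wy": 0, "wz": 0.03},
    {"hand": 0, "x": 0, "y": 0, "z": 0, "wx": 0, "wy": 0, "wz": 0.03},
    {"hand": 0, "x": 0, "y": 0, "z": 0, "wx": 0, "wy": 0, "wz": 0.03},
    {"hand": 0, "x": 0, "y": 0, "z": 0, "wx": 0, "wy": 0, "wz": 0.03},
    {"hand": 0, "x": 0, "y": 0, "z": 0, "wx": 0, "wy": 0, "wz": 0.03},
    {"hand": 0, "x": 0, "y": 0, "z": 0, "wx": 0, "wy": 0, "wz": 0},
    {"hand": 0, "x": 0, "y": 0, "z": 0, "wx": 0, "wy": 0, "wz": 0},
  ],
  newtons=70,
)

```text
t: 30.35
position: [0.5757, 0.028, 0.2249]
tcp_rot: [[0.938, 0.347, -0.0], [0.347, -0.938, -0.001], [-0.001, 0.001, -1.0]]
wrist_force: [-2.9, -4.7, 11.3]
grip_width: 0.176
```

```bash
python3 - <<'E'
from h import *
st()
E
```

```text
30.35 [0.5757 0.028  0.2249] yaw 0.354 q6 1.202 g 0.176 F [-2.9 -4.7 11.3] M [-1.13  0.88  0.21] tool F [ -4.4   3.4 -11.3]
```

Emit:
servo_tool(
  plan=[
    {"hand": 0, "x": -0.04, "y": 0.04, "z": 0, "wx": 0, "wy": 0, "wz": 0.03},
    {"hand": 0, "x": 0, "y": 0, "z": 0, "wx": 0, "wy": 0, "wz": 0.03},
    {"hand": 0, "x": 0, "y": 0, "z": 0, "wx": 0, "wy": 0, "wz": 0.03},
    {"hand": 0, "x": 0, "y": 0, "z": 0, "wx": 0, "wy": 0, "wz": 0.03},
    {"hand": 0, "x": 0, "y": 0, "z": 0, "wx": 0, "wy": 0, "wz": 0.03},
    {"hand": 0, "x": 0, "y": 0, "z": 0, "wx": 0, "wy": 0, "wz": 0.03},
    {"hand": 0, "x": 0, "y": 0, "z": 0, "wx": 0, "wy": 0, "wz": 0},
    {"hand": 0, "x": 0, "y": 0, "z": 0, "wx": 0, "wy": 0, "wz": 0},
  ],
  newtons=70,
)

```text
t: 31.35
position: [0.5754, 0.0277, 0.2249]
tcp_rot: [[0.985, 0.173, -0.001], [0.173, -0.985, -0.001], [-0.001, 0.0, -1.0]]
wrist_force: [-3.9, -2.1, 11.7]
grip_width: 0.175
```

```bash
python3 - <<'E'
from h import *
st()
E
```

```text
31.35 [0.5754 0.0277 0.2249] yaw 0.174 q6 1.381 g 0.175 F [-3.9 -2.1 11.7] M [-0.76  1.05  0.14] tool F [ -4.2   1.4 -11.7]
```

Emit:
servo_tool(
  plan=[
    {"hand": 0, "x": -0.04, "y": 0, "z": 0, "wx": 0, "wy": 0, "wz": 0.03},
    {"hand": 0, "x": 0, "y": 0, "z": 0, "wx": 0, "wy": 0, "wz": 0.03},
    {"hand": 0, "x": 0, "y": 0, "z": 0, "wx": 0, "wy": 0, "wz": 0.03},
    {"hand": 0, "x": 0, "y": 0, "z": 0, "wx": 0, "wy": 0, "wz": 0.03},
    {"hand": 0, "x": 0, "y": 0, "z": 0, "wx": 0, "wy": 0, "wz": 0.03},
    {"hand": 0, "x": 0, "y": 0, "z": 0, "wx": 0, "wy": 0, "wz": 0.03},
    {"hand": 0, "x": 0, "y": 0, "z": 0, "wx": 0, "wy": 0, "wz": 0},
    {"hand": 0, "x": 0, "y": 0, "z": 0, "wx": 0, "wy": 0, "wz": 0},
  ],
  newtons=70,
)

```text
t: 32.35
position: [0.5749, 0.0277, 0.2249]
tcp_rot: [[1.0, -0.005, -0.001], [-0.005, -1.0, -0.0], [-0.001, 0.0, -1.0]]
wrist_force: [-4.3, -2.7, 10.8]
grip_width: 0.178
```

```bash
python3 - <<'E'
from h import *
st()
crop("side","pics/s20.png",310,125,360,195,10)
E
```

```text
32.35 [0.5749 0.0277 0.2249] yaw -0.005 q6 1.561 g 0.178 F [-4.3 -2.7 10.8] M [-0.69  1.08  0.33] tool F [ -4.2   2.7 -10.8]
```

View pics/s20.png

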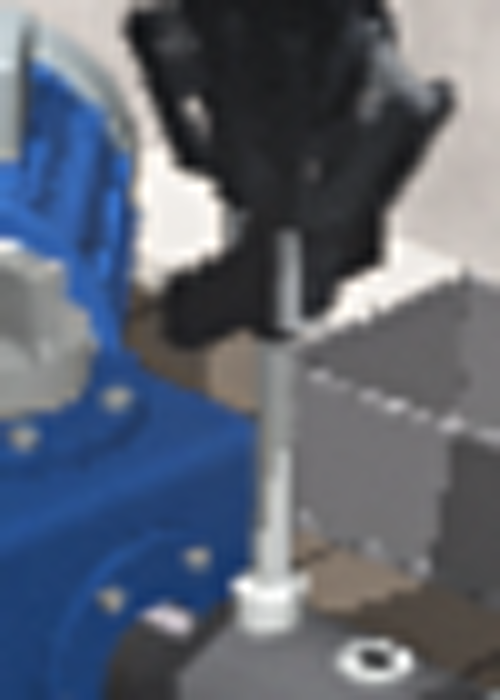

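Emit:
servo_tool(
  plan=[
    {"hand": 0, "x": 0, "y": 0, "z": 0, "wx": 0, "wy": 0, "wz": 0.015},
    {"hand": 0, "x": 0, "y": 0, "z": 0, "wx": 0, "wy": 0, "wz": 0.015},
    {"hand": 0, "x": 0, "y": 0, "z": 0, "wx": 0, "wy": 0, "wz": 0.01},
    {"hand": 0, "x": 0, "y": 0, "z": 0, "wx": 0, "wy": 0, "wz": 0},
    {"hand": 0, "x": 0, "y": 0, "z": 0, "wx": 0, "wy": 0, "wz": 0},
    {"hand": 0, "x": 0, "y": 0, "z": 0, "wx": 0, "wy": 0, "wz": 0},
    {"hand": 0, "x": 0, "y": 0, "z": 0, "wx": 0, "wy": 0, "wz": 0},
    {"hand": 0, "x": 0, "y": 0, "z": 0, "wx": 0, "wy": 0, "wz": 0},
  ],
  newtons=70,
)

```text
t: 33.4
position: [0.5749, 0.0277, 0.2248]
tcp_rot: [[0.999, -0.045, -0.001], [-0.045, -0.999, -0.0], [-0.001, 0.001, -1.0]]
wrist_force: [-5.0, -2.8, 12.3]
grip_width: 0.176
```

```bash
python3 - <<'E'
from h import *
for i in range(5):
    st(); viewer.snapshot("side")
E
```

```text
33.4 [0.5749 0.0277 0.2248] yaw -0.045 q6 1.601 g 0.176 F [-5.  -2.8 12.3] M [-0.72  1.14  0.34] tool F [ -4.9   3.1 -12.2]
33.45 [0.5749 0.0277 0.2249] yaw -0.045 q6 1.601 g 0.175 F [-3.4 -2.  11.8] M [-0.7   1.08  0.41] tool F [ -3.3   2.2 -11.8]
33.5 [0.5749 0.0277 0.2249] yaw -0.045 q6 1.601 g 0.173 F [-4.4 -2.5 12. ] M [-0.67  1.11  0.4 ] tool F [ -4.3   2.7 -12. ]
33.55 [0.5749 0.0277 0.2249] yaw -0.045 q6 1.601 g 0.177 F [-4.3 -2.6 11.9] M [-0.72  1.12  0.29] tool F [ -4.2   2.8 -11.9]
33.6 [0.5749 0.0277 0.2249] yaw -0.045 q6 1.601 g 0.171 F [-5.  -3.2 11.4] M [-0.67  1.12  0.37] tool F [ -4.9   3.5 -11.4]
```

Emit:
servo_tool(
  plan=[
    {"hand": 0, "x": 0, "y": 0, "z": 0, "wx": 0, "wy": 0, "wz": 0.02},
    {"hand": 0, "x": 0, "y": 0, "z": 0, "wx": 0, "wy": 0, "wz": 0.02},
    {"hand": 0, "x": 0, "y": 0, "z": 0, "wx": 0, "wy": 0, "wz": 0},
    {"hand": 0, "x": 0, "y": 0, "z": 0, "wx": 0, "wy": 0, "wz": 0},
    {"hand": 0, "x": 0, "y": 0, "z": 0, "wx": 0, "wy": 0, "wz": 0},
    {"hand": 0, "x": 0, "y": 0, "z": 0, "wx": 0, "wy": 0, "wz": 0},
    {"hand": 0, "x": 0, "y": 0, "z": 0, "wx": 0, "wy": 0, "wz": 0},
    {"hand": 0, "x": 0, "y": 0, "z": 0, "wx": 0, "wy": 0, "wz": 0},
  ],
  newtons=70,
)

```text
t: 34.65
position: [0.5749, 0.0277, 0.2248]
tcp_rot: [[0.996, -0.085, -0.001], [-0.085, -0.996, -0.0], [-0.001, 0.001, -1.0]]
wrist_force: [-3.9, -2.9, 11.3]
grip_width: 0.176
```

```bash
python3 - <<'E'
from h import *
m=[]
for i in range(10):
    m.append(get_obs()['moment'][2]); viewer.snapshot("side")
print(np.mean(m),np.std(m));st()
E
```

```text
0.4140816815745314 0.02935042665886611
35.15 [0.5749 0.0277 0.2249] yaw -0.085 q6 1.641 g 0.175 F [-4.2 -1.7 12.4] M [-0.64  1.21  0.37] tool F [ -4.1   2.1 -12.4]
```

Emit:
servo_tool(
  plan=[
    {"hand": 0, "x": 0, "y": 0, "z": 0, "wx": 0, "wy": 0, "wz": 0.025},
    {"hand": 0, "x": 0, "y": 0, "z": 0, "wx": 0, "wy": 0, "wz": 0},
    {"hand": 0, "x": 0, "y": 0, "z": 0, "wx": 0, "wy": 0, "wz": 0},
    {"hand": 0, "x": 0, "y": 0, "z": 0, "wx": 0, "wy": 0, "wz": 0},
    {"hand": 0, "x": 0, "y": 0, "z": 0, "wx": 0, "wy": 0, "wz": 0},
    {"hand": 0, "x": 0, "y": 0, "z": 0, "wx": 0, "wy": 0, "wz": 0},
    {"hand": 0, "x": 0, "y": 0, "z": 0, "wx": 0, "wy": 0, "wz": 0},
    {"hand": 0, "x": 0, "y": 0, "z": 0, "wx": 0, "wy": 0, "wz": 0},
  ],
  newtons=70,
)

```text
t: 36.15
position: [0.5749, 0.0278, 0.2248]
tcp_rot: [[0.994, -0.11, -0.001], [-0.11, -0.994, -0.0], [-0.001, 0.001, -1.0]]
wrist_force: [-3.3, -2.4, 11.9]
grip_width: 0.178
```

```bash
python3 - <<'E'
from h import *
m=[]
for i in range(8):
    m.append(get_obs()['moment'][2]); viewer.snapshot("side")
print(np.mean(m),np.std(m));st()
E
```

```text
0.4433725279350087 0.02923206252786856
36.55 [0.5749 0.0278 0.2248] yaw -0.11 q6 1.666 g 0.176 F [-4.3 -3.6 11.8] M [-0.68  1.2   0.49] tool F [ -3.9   4.1 -11.8]
```

Wrist moment averages 0.443 N m. Now I'll ease back inside the play and draw the key straight out.

Emit:
servo_tool(
  plan=[
    {"hand": 0, "x": 0, "y": 0, "z": -0.1, "wx": 0, "wy": 0, "wz": -0.05},
    {"hand": 0, "x": 0, "y": 0, "z": -0.1, "wx": 0, "wy": 0, "wz": -0.05},
    {"hand": 0, "x": -0.03, "y": 0.02, "z": -0.2, "wx": 0, "wy": 0, "wz": 0},
    {"hand": 0, "x": 0, "y": 0, "z": -0.3, "wx": 0, "wy": 0, "wz": 0},
    {"hand": 0, "x": 0, "y": 0, "z": -0.4, "wx": 0, "wy": 0, "wz": 0},
    {"hand": 0, "x": 0, "y": 0, "z": -0.5, "wx": 0, "wy": 0, "wz": 0},
    {"hand": 0, "x": 0, "y": 0, "z": -1, "wx": 0, "wy": 0, "wz": 0},
    {"hand": 0, "x": 0, "y": 0, "z": -2, "wx": 0, "wy": 0, "wz": 0},
  ],
  newtons=70,
)

```text
t: 37.55
position: [0.5749, 0.0278, 0.2708]
tcp_rot: [[1.0, -0.01, -0.0], [-0.01, -1.0, 0.0], [-0.0, -0.0, -1.0]]
wrist_force: [-0.1, -0.6, -2.1]
grip_width: 0.172
```

```bash
python3 - <<'E'
from h import *
o=st()
s=viewer.snapshot("side")[:,:,::-1];cv2.imwrite("pics/side21.png",s)
crop("side","pics/s21.png",290,100,370,200,7,s)
y=np.arctan2(o['tcp_rot'][1][0],o['tcp_rot'][0][0])
plan([([.5749,.0278,.28],.15,1),([.4812,-.3194,.28],1.433-y-.15,9)])
E
```

```text
37.55 [0.5749 0.0278 0.2708] yaw -0.01 q6 1.566 g 0.172 F [-0.1 -0.6 -2.1] M [-0.02 -0.01  0.03] tool F [-0.1  0.6  2.1]
0 {'x': -0.08, 'z': -0.58, 'wy': -0.004, 'wz': -0.15}
1 {'x': -1.57, 'y': 3.68, 'wz': -0.144}
2 {'x': -2.08, 'y': 3.41, 'wz': -0.144}
3 {'x': -2.55, 'y': 3.08, 'wz': -0.144}
4 {'x': -2.96, 'y': 2.68, 'wz': -0.144}
5 {'x': -3.32, 'y': 2.23, 'wz': -0.144}
6 {'x': -3.6, 'y': 1.73, 'wz': -0.144}
7 {'x': -3.81, 'y': 1.19, 'wz': -0.144}
8 {'x': -3.94, 'y': 0.64, 'wz': -0.144}
9 {'x': -4.0, 'y': 0.06, 'wz': -0.141}
end [ 0.4812 -0.3194  0.28  ] yaw 1.4327123704256728
```

View pics/s21.png

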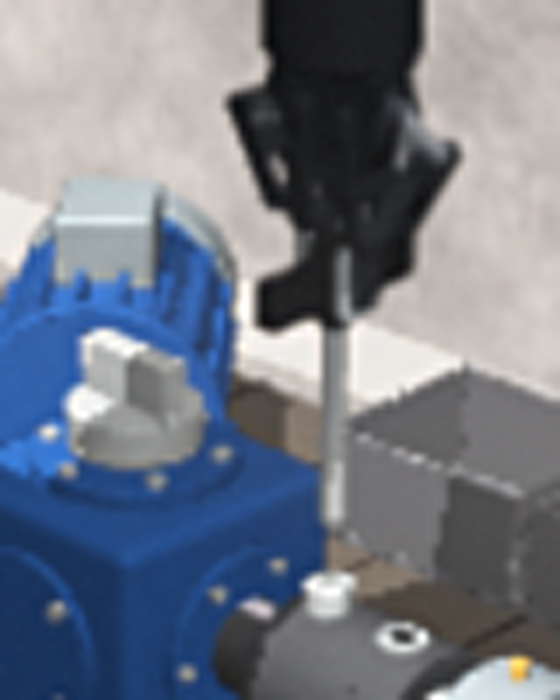

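The key came out cleanly and nothing else moved. Carrying it back to the rack.

Emit:
servo_tool(
  plan=[
    {"hand": 0, "x": 0, "y": 0, "z": -1, "wx": 0, "wy": 0, "wz": -0.15},
    {"hand": 0, "x": -1.6, "y": 3.7, "z": 0, "wx": 0, "wy": 0, "wz": -0.144},
    {"hand": 0, "x": -2.1, "y": 3.4, "z": 0, "wx": 0, "wy": 0, "wz": -0.144},
    {"hand": 0, "x": -2.5, "y": 3.1, "z": 0, "wx": 0, "wy": 0, "wz": -0.144},
    {"hand": 0, "x": -3.0, "y": 2.7, "z": 0, "wx": 0, "wy": 0, "wz": -0.144},
    {"hand": 0, "x": -3.3, "y": 2.2, "z": 0, "wx": 0, "wy": 0, "wz": -0.144},
    {"hand": 0, "x": -3.6, "y": 1.7, "z": 0, "wx": 0, "wy": 0, "wz": -0.144},
    {"hand": 0, "x": -3.8, "y": 1.2, "z": 0, "wx": 0, "wy": 0, "wz": -0.144},
  ],
  newtons=70,
)

```text
t: 38.6
position: [0.5015, -0.2435, 0.2806]
tcp_rot: [[0.406, 0.914, 0.001], [0.914, -0.406, -0.0], [0.0, 0.001, -1.0]]
wrist_force: [0.0, 0.6, -1.3]
grip_width: 0.173
```

```bash
python3 - <<'E'
from h import *
o=st()
y=np.arctan2(o['tcp_rot'][1][0],o['tcp_rot'][0][0])
viewer.snapshot("side");o=st()
plan([([.4812,-.3194,.20],1.433-y,3),([.4812,-.3194,.17],0,2)])
E
```

```text
38.6 [ 0.5015 -0.2435  0.2806] yaw 1.152 q6 -0.099 g 0.173 F [ 0.   0.6 -1.3] M [0.03 0.05 0.04] tool F [ 0.5 -0.2  1.3]
38.65 [ 0.5003 -0.2473  0.2804] yaw 1.159 q6 -0.113 g 0.173 F [-1.6 -3.9 -2.5] M [-0.19  0.05 -0.02] tool F [-4.3  0.1  2.5]
0 {'x': -2.46, 'y': 0.38, 'z': 2.68, 'wz': -0.094}
1 {'x': -2.48, 'y': 0.14, 'z': 2.68, 'wz': -0.094}
2 {'x': -2.48, 'y': -0.09, 'z': 2.69, 'wy': 0.001, 'wz': -0.093}
3 {'z': 1.5}
4 {'z': 1.5}
end [ 0.4812 -0.3194  0.17  ] yaw 1.4404272308195323
```

Emit:
servo_tool(
  plan=[
    {"hand": 0, "x": -2.5, "y": 0.4, "z": 2.5, "wx": 0, "wy": 0, "wz": -0.09},
    {"hand": 0, "x": -2.5, "y": 0.15, "z": 2.5, "wx": 0, "wy": 0, "wz": -0.09},
    {"hand": 0, "x": -2.3, "y": -0.1, "z": 2.5, "wx": 0, "wy": 0, "wz": -0.09},
    {"hand": 0, "x": 0, "y": 0, "z": 2, "wx": 0, "wy": 0, "wz": 0},
    {"hand": 0, "x": 0, "y": 0, "z": 0, "wx": 0, "wy": 0, "wz": 0},
    {"hand": 0, "x": 0, "y": 0, "z": 0, "wx": 0, "wy": 0, "wz": 0},
    {"hand": 0, "x": 0, "y": 0, "z": 0, "wx": 0, "wy": 0, "wz": 0},
    {"hand": 0, "x": 0, "y": 0, "z": 0, "wx": 0, "wy": 0, "wz": 0},
  ],
  newtons=70,
)

```text
t: 39.65
position: [0.4823, -0.3129, 0.1859]
tcp_rot: [[0.152, 0.988, 0.001], [0.988, -0.152, -0.001], [-0.0, 0.001, -1.0]]
wrist_force: [-0.4, 0.1, -2.0]
grip_width: 0.174
```

```bash
python3 - <<'E'
from h import *
o=st()
s=viewer.snapshot("side")[:,:,::-1];cv2.imwrite("pics/side22.png",s)
crop("side","pics/s22.png",380,200,440,280,9,s)
plan([([.4812,-.3194,.16],0,1)])
E
```

```text
39.65 [ 0.4823 -0.3129  0.1859] yaw 1.418 q6 -0.487 g 0.174 F [-0.4  0.1 -2. ] M [ 0.   -0.01 -0.  ] tool F [ 0.  -0.4  2. ]
0 {'x': -0.66, 'z': 2.57, 'wx': 0.001}
end [ 0.4812 -0.3194  0.16  ] yaw 1.417983300508768
```

View pics/s22.png

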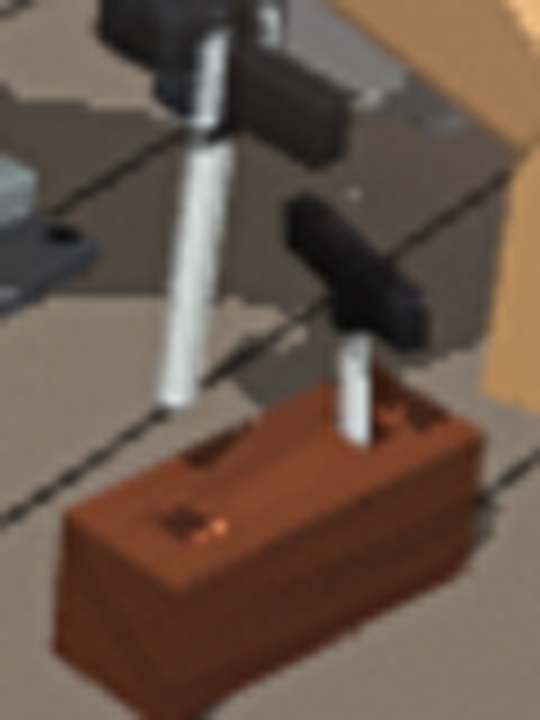

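```bash
python3 - <<'E'
from h import *
z=lambda u,v:((u+.5)/9-.5+380,(v+.5)/9-.5+200)
t=onz("side",*z(181,400),.104);h=onz("side",*z(188,522),.06);d=h-t
print(t,h,d)
M=np.array(viewer.get_calibration("side")['cam_to_world'])[:3,0]
print("lateral mm",1e3*M@d, "planned lateral",1e3*M@np.array([-.0011,-.0065,-.044]))
E
```

```text
[ 0.4844453  -0.31169173  0.104     ] [ 0.48183456 -0.32083971  0.06      ] [-0.00261073 -0.00914798 -0.044     ]
lateral mm 4.925693073014323 planned lateral 4.104515063196503
```

Emit:
servo_tool(
  plan=[
    {"hand": 0, "x": -0.8, "y": -0.06, "z": 1, "wx": 0, "wy": 0, "wz": 0},
    {"hand": 0, "x": 0, "y": 0, "z": 1.5, "wx": 0, "wy": 0, "wz": 0},
    {"hand": 0, "x": 0, "y": 0, "z": 1.3, "wx": 0, "wy": 0, "wz": 0},
    {"hand": 0, "x": 0, "y": 0, "z": 0.3, "wx": 0, "wy": 0, "wz": 0},
    {"hand": 0, "x": 0, "y": 0, "z": 0.3, "wx": 0, "wy": 0, "wz": 0},
    {"hand": 0, "x": 0, "y": 0, "z": 0.2, "wx": 0, "wy": 0, "wz": 0},
    {"hand": 0, "x": 0, "y": 0, "z": 0.2, "wx": 0, "wy": 0, "wz": 0},
    {"hand": 0, "x": 0, "y": 0, "z": 0, "wx": 0, "wy": 0, "wz": 0},
  ],
  newtons=70,
)

```text
t: 40.7
position: [0.4802, -0.3208, 0.1372]
tcp_rot: [[0.152, 0.988, 0.0], [0.988, -0.152, -0.0], [-0.0, 0.0, -1.0]]
wrist_force: [0.7, 0.7, -1.8]
grip_width: 0.176
```

```bash
python3 - <<'E'
from h import *
o=st()
s=viewer.snapshot("side")[:,:,::-1]
crop("side","pics/s23.png",380,200,440,280,9,s)
E
```

```text
40.7 [ 0.4802 -0.3208  0.1372] yaw 1.418 q6 -0.499 g 0.176 F [ 0.7  0.7 -1.8] M [ 0.    0.01 -0.03] tool F [0.8 0.6 1.8]
```

View pics/s23.png

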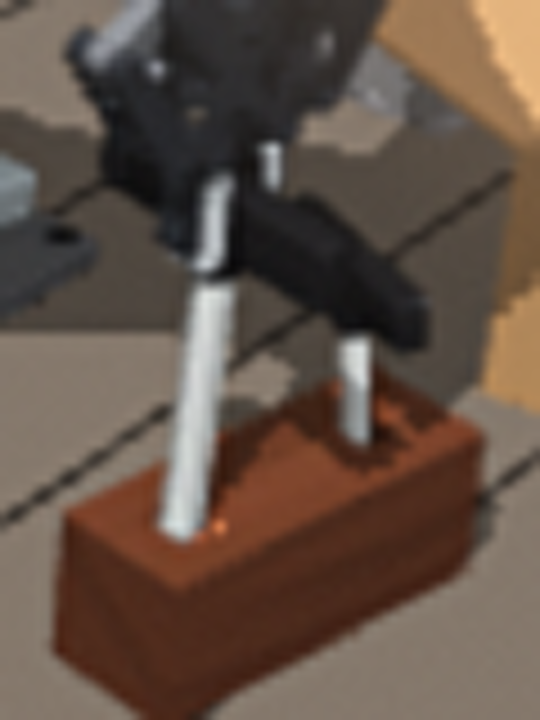

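Emit:
servo_tool(
  plan=[
    {"hand": 0, "x": 0, "y": 0, "z": 0.2, "wx": 0, "wy": 0, "wz": 0},
    {"hand": 0, "x": 0, "y": 0, "z": 0.3, "wx": 0, "wy": 0, "wz": 0},
    {"hand": 0, "x": 0, "y": 0, "z": 0.4, "wx": 0, "wy": 0, "wz": 0},
    {"hand": 0, "x": 0, "y": 0, "z": 0.4, "wx": 0, "wy": 0, "wz": 0},
    {"hand": 0, "x": 0, "y": 0, "z": 0.4, "wx": 0, "wy": 0, "wz": 0},
    {"hand": 0, "x": 0, "y": 0, "z": 0.3, "wx": 0, "wy": 0, "wz": 0},
    {"hand": 0, "x": 0, "y": 0, "z": 0, "wx": 0, "wy": 0, "wz": 0},
    {"hand": 0, "x": 0, "y": 0, "z": 0, "wx": 0, "wy": 0, "wz": 0},
  ],
  newtons=70,
)

```text
t: 41.75
position: [0.4802, -0.3207, 0.1171]
tcp_rot: [[0.152, 0.988, -0.0], [0.988, -0.152, 0.0], [0.0, -0.0, -1.0]]
wrist_force: [2.0, 0.1, -2.3]
grip_width: 0.171
```

```bash
python3 - <<'E'
from h import *
o=st()
E
```

```text
41.75 [ 0.4802 -0.3207  0.1171] yaw 1.418 q6 -0.499 g 0.171 F [ 2.   0.1 -2.3] M [-0.13 -0.61 -0.01] tool F [0.4 2.  2.3]
```

Emit:
servo_tool(
  plan=[
    {"hand": 0, "x": 0, "y": 0.06, "z": 0.4, "wx": 0, "wy": 0, "wz": 0},
    {"hand": 0, "x": 0, "y": 0, "z": 0.4, "wx": 0, "wy": 0, "wz": 0},
    {"hand": 0, "x": 0, "y": 0, "z": 0.4, "wx": 0, "wy": 0, "wz": 0},
    {"hand": 0, "x": 0, "y": 0, "z": 0.4, "wx": 0, "wy": 0, "wz": 0},
    {"hand": 0, "x": 0, "y": 0, "z": 0.3, "wx": 0, "wy": 0, "wz": 0},
    {"hand": 0, "x": 0, "y": 0, "z": 0.2, "wx": 0, "wy": 0, "wz": 0},
    {"hand": 0, "x": 0, "y": 0, "z": 0, "wx": 0, "wy": 0, "wz": 0},
    {"hand": 0, "x": 0, "y": 0, "z": 0, "wx": 0, "wy": 0, "wz": 0},
  ],
  newtons=70,
)

```text
t: 42.75
position: [0.4808, -0.3208, 0.0963]
tcp_rot: [[0.152, 0.988, 0.0], [0.988, -0.152, -0.0], [-0.0, 0.0, -1.0]]
wrist_force: [0.4, 0.6, -1.8]
grip_width: 0.173
```

```bash
python3 - <<'E'
from h import *
o=st()
E
```

```text
42.75 [ 0.4808 -0.3208  0.0963] yaw 1.418 q6 -0.499 g 0.173 F [ 0.4  0.6 -1.8] M [ 0.05 -0.04 -0.05] tool F [0.7 0.4 1.8]
```

Emit:
servo_tool(
  plan=[
    {"hand": 0, "x": 0, "y": 0, "z": 0.15, "wx": 0, "wy": 0, "wz": 0},
    {"hand": 0, "x": 0, "y": 0, "z": 0.1, "wx": 0, "wy": 0, "wz": 0},
    {"hand": 0, "x": 0, "y": 0, "z": 0.1, "wx": 0, "wy": 0, "wz": 0},
    {"hand": 0, "x": 0, "y": 0, "z": 0, "wx": 0, "wy": 0, "wz": 0},
    {"hand": 0, "x": 0, "y": 0, "z": 0, "wx": 0, "wy": 0, "wz": 0},
    {"hand": 0, "x": 0, "y": 0, "z": 0, "wx": 0, "wy": 0, "wz": 0},
    {"hand": 0, "x": 0, "y": 0, "z": 0, "wx": 0, "wy": 0, "wz": 0},
    {"hand": 0, "x": 0, "y": 0, "z": 0, "wx": 0, "wy": 0, "wz": 0},
  ],
  newtons=70,
)

```text
t: 43.75
position: [0.4808, -0.3209, 0.0927]
tcp_rot: [[0.152, 0.988, -0.0], [0.988, -0.152, 0.0], [0.0, -0.0, -1.0]]
wrist_force: [0.5, 0.7, -1.7]
grip_width: 0.172
```

```bash
python3 - <<'E'
from h import *
o=st()
E
```

```text
43.75 [ 0.4808 -0.3209  0.0927] yaw 1.418 q6 -0.499 g 0.172 F [ 0.5  0.7 -1.7] M [0.12 0.05 0.01] tool F [0.8 0.4 1.7]
```

Emit:
servo_tool(
  plan=[
    {"hand": 0, "x": 0, "y": 0, "z": 0.08, "wx": 0, "wy": 0, "wz": 0},
    {"hand": 0.3, "x": 0, "y": 0, "z": 0, "wx": 0, "wy": 0, "wz": 0},
    {"hand": 0.5, "x": 0, "y": 0, "z": 0, "wx": 0, "wy": 0, "wz": 0},
    {"hand": 0.55, "x": 0, "y": 0, "z": 0, "wx": 0, "wy": 0, "wz": 0},
    {"hand": 0.55, "x": 0, "y": 0, "z": 0, "wx": 0, "wy": 0, "wz": 0},
    {"hand": 0.55, "x": 0, "y": 0, "z": -0.5, "wx": 0, "wy": 0, "wz": 0},
    {"hand": 0.55, "x": 0, "y": 0, "z": -1.5, "wx": 0, "wy": 0, "wz": 0},
    {"hand": 0.55, "x": 0, "y": 0, "z": -2, "wx": 0, "wy": 0, "wz": 0},
  ],
  newtons=70,
)

```text
t: 44.75
position: [0.4808, -0.3209, 0.1331]
tcp_rot: [[0.152, 0.988, 0.0], [0.988, -0.152, -0.0], [-0.0, 0.0, -1.0]]
wrist_force: [0.2, -0.1, 0.9]
grip_width: 0.55
```

```bash
python3 - <<'E'
from h import *
o=st()
s=viewer.snapshot("side")[:,:,::-1]
crop("side","pics/s24.png",375,180,445,280,7,s)
E
```

```text
44.75 [ 0.4808 -0.3209  0.1331] yaw 1.418 q6 -0.499 g 0.55 F [ 0.2 -0.1  0.9] M [-0.01 -0.01  0.04] tool F [-0.1  0.2 -0.9]
```

View pics/s24.png

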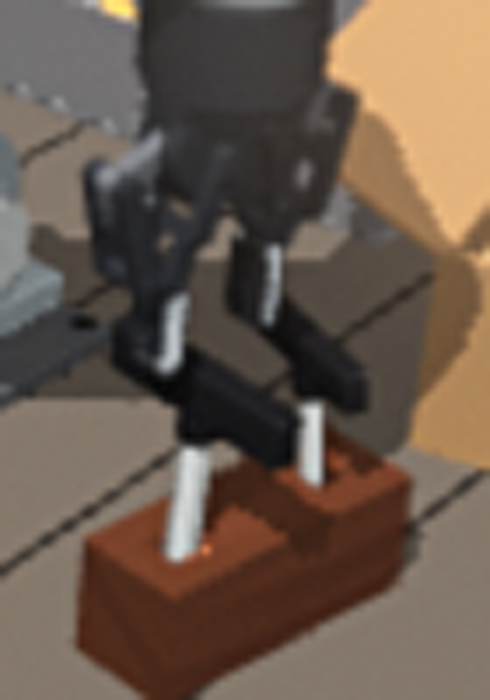

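Key12 stands in its hole. I'll raise the hand clear and take a final look.

Emit:
servo_tool(
  plan=[
    {"hand": 0.55, "x": 0, "y": 0, "z": -3, "wx": 0, "wy": 0, "wz": 0},
    {"hand": 0.55, "x": 0, "y": 0, "z": -4, "wx": 0, "wy": 0, "wz": 0},
    {"hand": 0.55, "x": 0, "y": 0, "z": -5, "wx": 0, "wy": 0, "wz": 0},
    {"hand": 0.55, "x": 3, "y": -4, "z": -3, "wx": 0, "wy": 0, "wz": 0},
    {"hand": 0.55, "x": 4, "y": -4, "z": 0, "wx": 0, "wy": 0, "wz": 0},
    {"hand": 0.55, "x": 4, "y": -4, "z": 0, "wx": 0, "wy": 0, "wz": 0},
    {"hand": 0.55, "x": 4, "y": -2, "z": 0, "wx": 0, "wy": 0, "wz": 0},
    {"hand": 0.55, "x": 0, "y": 0, "z": 0, "wx": 0, "wy": 0, "wz": 0},
  ],
)

```text
t: 45.8
position: [0.3648, -0.1497, 0.2831]
tcp_rot: [[0.15, 0.989, 0.003], [0.989, -0.15, -0.001], [-0.001, 0.003, -1.0]]
wrist_force: [0.2, -0.8, -0.3]
grip_width: 0.549
```

```bash
python3 - <<'E'
from h import *
o=st()
s=viewer.snapshot("side")[:,:,::-1];cv2.imwrite("pics/side25.png",s)
t=viewer.snapshot("top")[:,:,::-1];cv2.imwrite("pics/top25.png",t)
a=cv2.resize(t[120:200,230:360],None,fx=3,fy=3,interpolation=cv2.INTER_CUBIC);b=cv2.resize(t[140:220,365:465],None,fx=3,fy=3,interpolation=cv2.INTER_CUBIC);c=np.hstack([a,b]);cv2.imwrite("pics/t25.png",c)
pr=t.astype(int).max(2)[145:170,285:292].mean(1)-75;pr[pr<40]=0;print("flat row",(pr*np.arange(145,170)).sum()/pr.sum())
E
```

```text
45.8 [ 0.3648 -0.1497  0.2831] yaw 1.42 q6 -0.332 g 0.549 F [ 0.2 -0.8 -0.3] M [-0.02  0.03 -0.01] tool F [-0.8  0.3  0.3]
flat row 155.81353265145555
```

View pics/side25.png

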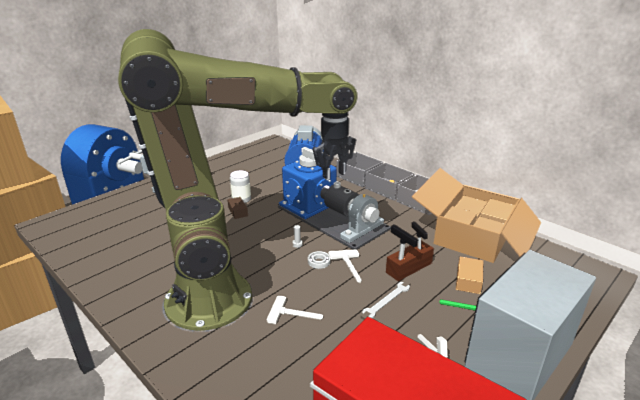

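View pics/t25.png

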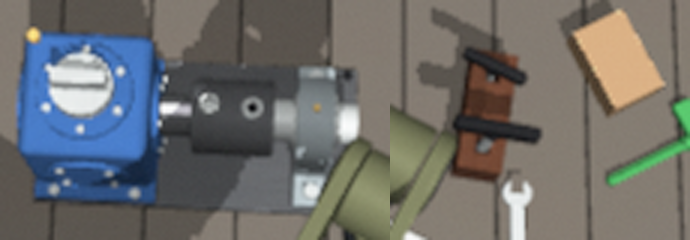

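The final pictures show both keys standing in the rack (side (405,245)). The flat is still up at row 155.8, the tongue lies along the shaft, the bystanders have not moved, and the hand is clear of everything. Handing in.

```bash
python3 -c "
from plant import manip
print(manip.hand_in())"
```

```text
the job is handed in; nothing more can be done
None
```

I finished the job and handed it in at about 46 s. The setscrew is nipped up on the flat, and the larger key is back in its rack hole.

- **Gearbox:** I turned the tongue about 1.24 rad clockwise. The flat then showed at picture row 155.7 against 155.9 predicted for facing up, and it was at 155.8 at the end.
- **Setscrew:** The key stopped firmly near full depth, and a picture check put its tip at about 144 mm against 143 mm for fully seated. The point landed at the end of the range I expected. The wrist moment averaged 0.44 N m at the final position, and the largest single noisy reading was 0.49.
- **Key and surroundings:** The key came out cleanly. The smaller key and the bystanders look unmoved since the scene settled.

**What disagreed or went wrong:**
- **Finger offset:** The real fingertips sat about 30 mm higher than the reported tool position. My first close on the tongue therefore shut on air above it, and I corrected this from the pictures.
- **Refused moves:** The first two move calls were refused for missing fields, and nothing moved.
- **Look-alike keys:** The loose green and white keys toppled within the first second without the arm near them, and both rack keys settled slightly. They were left as they fell.
- **Turning angle:** I could not measure exactly how far the screw turned, because the moment the key engaged was only bracketed. The screw also did not visibly sink as it turned.

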